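# Lay up walnut inlay blocks in the tilting tray

## Task

Lay up the walnut blocks for an inlay strip: bring the tilting tray level and set every loose block flat in it, ends towards the fence (the tray's low wall on the robot's side), then raise the tray by its grip bar to 30 degrees on the quadrant so that all the blocks slide down against the fence, and ease it back down fully level. Then nudge the blocks sideways along the fence into one straight, tight row, long side to long side, the first against the end wall on the quadrant's side, and lay the beech caul (the plain square bar) flat behind them, up against the far ends of all the blocks. Leave the wire spools, offcut and tools where they lie, and let go of everything.

Things in the scene. Friction and masses are not known exactly. Their poses are not given: they have to be found in the camera images.
- tray (a joint): tilt of the tray in rad about its pivot bolts: 0 = level on its stop; grows as the far side (with the grip bar) is raised, to a stop at 0.75; 30 degrees = 0.52. The pivots are stiff: the tray stays where it is left, 3 to 8 N up or down at the bar moves it. It starts partly raised. White laminate floor, slippery (friction about 0.2): blocks slide from 9 to 14 degrees
- tray_pivot (a point): on the pivot axis, midway across the tray, 45 mm above the bench. Axes fixed: x level, from the fence side to the bar side, y along the pivot axis towards the quadrant end, z up. Plywood base 200 x 312 mm screwed to the bench, elsewhere in each run; cheeks and quadrant beside the tray reach 100 mm above the bench. With the tray level, tray_corner is at x -40, y 125, z 14 mm from here
- tray_corner (a point): inner corner on the tray's floor where fence meets the end wall on the quadrant side; tilts with the tray. x from the fence along the floor to the bar side, y along the fence, out through that end wall (the inside has negative y), z out of the floor. Inside 170 (x) x 250 mm (y), walls and fence 10 thick, 12 high. Blocks' final centres: x 27, z 14, y -14, -42, -70.. mm
- tray_bar (a point): middle of the tray's grip bar: round wood, 16 mm diameter, 100 mm free length along the tray's y, 37 mm clear of the far wall; 185 mm from the pivot axis along the floor direction (x) and 22 mm above it in the tray's z (67 mm above the bench when level). Axes as tray_corner, tilting with the tray
- block1: walnut block, dark brown, 54 mm long (its x), square section 28 x 28 mm (lying on any long side is flat), 21 to 42 g; origin at its centre. All present blocks are alike; 3 to 5 of block1 to block5 are on the bench (the others are absent: None)
- block2: walnut block, dark brown, 54 mm long (its x), square section 28 x 28 mm (lying on any long side is flat), 21 to 42 g; origin at its centre. All present blocks are alike; 3 to 5 of block1 to block5 are on the bench (the others are absent: None)
- block3: walnut block, dark brown, 54 mm long (its x), square section 28 x 28 mm (lying on any long side is flat), 21 to 42 g; origin at its centre. All present blocks are alike; 3 to 5 of block1 to block5 are on the bench (the others are absent: None)
- block4: walnut block, dark brown, 54 mm long (its x), square section 28 x 28 mm (lying on any long side is flat), 21 to 42 g; origin at its centre. All present blocks are alike; 3 to 5 of block1 to block5 are on the bench (the others are absent: None)
- block5: walnut block, dark brown, 54 mm long (its x), square section 28 x 28 mm (lying on any long side is flat), 21 to 42 g; origin at its centre. All present blocks are alike; 3 to 5 of block1 to block5 are on the bench (the others are absent: None)
- caul: beech caul: plain light-wood square bar, 170 mm long (its x), 22 x 22 mm, 58 g, lying on the bench; origin at its centre. In its place in the tray its centre is at x 65, z 11 mm from tray_corner and y about -90 (its end just clear of the end wall)
- spool_a: spool of silver wire, 48 mm diameter, 28 mm high, standing; origin at the centre of its underside; not part of the job, leave it where it lies
- spool_b: spool of silver wire, 48 mm diameter, 28 mm high, standing; origin at the centre of its underside; not part of the job, leave it where it lies
- spool_c: spool of silver wire, 48 mm diameter, 28 mm high, standing; origin at the centre of its underside; not part of the job, leave it where it lies
- offcut: thin walnut strip 150 x 22 x 12 mm, lying flat, along its x; origin at the centre of its underside; not part of the job, leave it where it lies
- pliers: pliers, about 155 mm long, 11 mm high, lying along its x; origin on the underside near the middle; not part of the job, leave it where it lies
- screwdriver: screwdriver lying along its x beyond the tray; origin on the underside near the middle; not part of the job, leave it where it lies
Things that resemble listed ones, but are neither listed nor needed, are in the scene too. What is shaped like the block3 but green is not meant.

How it is judged:
By the outcome, as a careful person would: the job done as asked, in the order asked, and still so for the second after the job is handed in, with the robot touching nothing.
Of block1, block2, block3, block4, block5 only 3 to 5 are there at a start; the rules pass over those that are not, and their reading is None.
At some moment in a run one of block1, block2, block3, block4, block5 may be knocked a few centimetres aside while the robot is not near it.
Once in a run the grip may slacken for a moment while it holds something.
It also fails if it takes over 210 s, if anything falls off the work surface, if the arm or the gripper's body presses on something with over 40 N, if the wrist force passes 120 N, or if a joint passes its speed limit or range.

## Robot

A 7-joint arm with a two-finger parallel gripper is mounted at the origin on the work surface. World frame = base frame: x ahead of the robot, y to its left, z up, the work surface at z = 0. Lengths are in mm, angles in rad, forces in N, time in s.
With the tool pointing down it reaches from about 400 to 875 mm from the base axis. Payload 4.4 kg.
Tool frame: the origin (TCP) lies on the centre line of the jaws, within the pads' length; the fingertips stand 14 mm ahead of it and the grasp point (between the pads) lies 5 mm behind it (tips_ahead is the distance from the TCP to the fingertips, in mm); z points along the fingers, y is the line along which they close (so a half turn about z gives the same grasp; the last joint's range is limited). The gripper opens to 85 mm and grips with 20 to 120 N. Pads are 22 mm wide; open, the fingers measure 114 mm over their backs; the gripper's body (76 mm by 85 mm) begins 54 mm behind the grasp point. The pads swing forward as they close: fully open they stand 13 mm farther back than shut.
Start: joints at [-1.191, 0.628, 0.038, 1.517, -0.027, 0.996, -0.02], TCP at [280.247, 586.498, 245.313] pointing down, gripper open.
Joint ranges: [-3.06, 3.06], [-0.37, 2.12], [-1.25, 1.32], [0.18, 2.47], [-1.1, 4.24], [0.23, 1.98], [-2.94, 2.94]. Speed limits (rad/s): [2.57, 2.57, 3.14, 3.14, 3.14, 3.14, 3.14].

## Interface

Orientations are given as [roll, pitch, yaw] about the fixed x, y, z axes, in that order (R = Rz(yaw) Ry(pitch) Rx(roll)).
In Python, from cell import * gives the robot as it stands.
- The arm moves only by the tool move_arm, never from a script. Its argument "rows" is text: rows parted by semicolons, each of 7 numbers parted by spaces: the shift along the tool's x, y, z scaled (see below), then the turn, a rotation vector about the tool's x, y, z scaled (see below), then the closure, from -1 (fully open) to 1 (shut). A call has 1 to 12 rows; each row is the pose to reach, as a shift and turn from the pose commanded when the call began, along the tool's axes at that moment; what a row does not reach only later rows make up. The controller multiplies each number of a shift by 0.3 m and each number of a turn by pi/2 rad. A row lasts 1/12 s, in which the tool goes at most 41.7 mm and 7.16 degrees, less where a joint would pass 70% of its speed; a pose out of reach is approached as far as the arm can. A call with a number of a shift or a turn outside -1 to 1 is refused whole. A call with a gripper value outside its range is refused whole. The fingers move at their own pace and stop on an object; the grip force is fixed at half the most. Time passes only in rows, so rows that repeat a pose let the fingers close. It gives the time, the measured TCP pose, the force, the opening and the grip force at its end, in the units of the state.
- read_state(): the state, without advancing time (a new reading comes with each control period).
- get_image(name): name is "scene" or "top" or "wrist"; returns a dict with "img" (384x512x3 uint8, red, green, blue), "vfov" (degrees; the focal length in pixels is half the picture's height over the tangent of half this angle, whatever the lens; pixels are square), "cx", "cy" (the principal point, pixels), "k1" (the pictures are not rectified: a ray, as slopes to the right and down, at radius r is drawn at 1 + k1 r^2 times it, then the intrinsics apply), "extrinsics" (4x4, takes a point from camera to world coordinates); the wrist camera has in their place "T_tool_cam" (4x4, takes a point from camera to tool coordinates, whose origin is the TCP and whose axes are the flange's). Camera axes: x right, y up, looking along -z (the intrinsics and any distortion apply to the point x, -y, -z); pixel columns grow to the right and rows downward; lengths in mm; the calibration is good to about 2 mm. A picture is of the moment at which its call begins: read the wrist's pose just before it. There is no depth.
- finish_job(): hands the job in; it is judged then, once.
The state is a dict: "clock": time; "qpos": joint angles; "qd": joint speeds; "tau": joint torques, N m; "eef_pos": TCP position; "tool_rot": TCP orientation; "force": force on the tool from outside, world axes, zero at the start; "torque": the same for the moment, N m; "width": finger opening in mm; "gripper_force": force on a finger pad.
Only numpy, scipy, OpenCV 4.12 (cv2) and the standard library are available. Lean on these libraries where they do the work, as an engineer would, in place of code of your own. Each camera call takes 0.05 s, during which the arm holds its last target. There are 200 camera calls.

## Working session

There is one attempt and no reset: what is moved stays moved. The work goes in short steps, Python scripts to look and compute and a tool call to move; the robot and the scene stay as the last step left them, time stands still between calls to the robot, and variables do not carry over. Pictures are saved under pics/ and viewed, at most 17 in all, crops included, and the job is handed in when it is done.

Besides the shell and the picture viewer there is one more tool, called after "Call:" by a JSON object that holds its "op" and its "data". move_arm: Moves the arm, as the interface text tells. Its arguments: {"type":"object","properties":{"rows":{"type":"string"}},"required":["rows"]}

```bash
ls; mkdir -p pics; python3 - <<'E'
from cell import *
import cv2
s=read_state();print(s)
for n in ["scene","top"]:
    g=get_image(n);cv2.imwrite(f"pics/{n}0.png",g["img"][:,:,::-1]);print(n,{k:v for k,v in g.items() if k!="img"})
E
```

```text
pics
{'clock': 0.0, 'qpos': array([-1.19080195,  0.6293423 ,  0.03846271,  1.51836647, -0.02699492,
        0.99633771, -0.01999085]), 'qd': array([-0.00047299,  0.00074513,  0.00125594,  0.00043127,  0.0006546 ,
       -0.001666  , -0.00031946]), 'tau': array([ 7.68371192e-04, -5.63412988e+01,  1.22617297e+00, -1.93456596e+01,
        1.08867983e-02,  1.03514155e-02, -3.29712202e-05]), 'eef_pos': array([279.98625377, 585.93038741, 244.39244353]), 'tool_rot': array([-3.13965788e+00,  4.20621587e-05,  2.69579348e+00]), 'force': array([-0.75094937,  0.18720181, -0.5794779 ]), 'torque': array([0.01123396, 0.02419202, 0.05935817]), 'gripper_force': 0.0, 'width': 85.3819450977763}
scene {'vfov': 45.31859472268331, 'cx': 253.91166780389352, 'cy': 181.90757441871705, 'k1': -0.02850903738253166, 'extrinsics': array([[-8.50000198e-01, -3.20438591e-01,  4.18113349e-01,
         1.13243268e+03],
       [ 5.26500224e-01, -4.90799090e-01,  6.94200092e-01,
         9.21676009e+02],
       [-1.72388483e-02,  8.10206987e-01,  5.85890314e-01,
         8.82712428e+02],
       [ 0.00000000e+00,  0.00000000e+00,  0.00000000e+00,
         1.00000000e+00]])}
top {'vfov': 55.48777157646598, 'cx': 260.74867653031356, 'cy': 193.3684107619228, 'k1': 0.005071108223013049, 'extrinsics': array([[ 4.95519143e-03,  9.97147867e-01, -7.53098822e-02,
         4.92759029e+02],
       [-9.99749111e-01,  3.29482937e-03, -2.21553414e-02,
        -3.60525627e+01],
       [-2.18440182e-02,  7.54007717e-02,  9.96914020e-01,
         1.03940111e+03],
       [ 0.00000000e+00,  0.00000000e+00,  0.00000000e+00,
         1.00000000e+00]])}
```

View pics/top0.png

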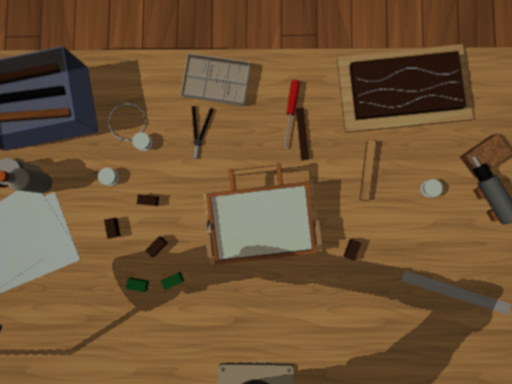

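View pics/scene0.png

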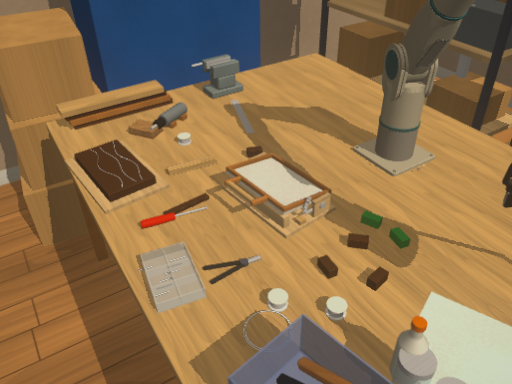

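The top view shows four dark blocks near (148,200), (112,228), (157,247) and (354,249). The caul candidate is at (369,170), the tray centre at (262,222) and the bar at (258,170). The green blocks are at (137,285) and (172,281). The scene view shows the quadrant on the +y side, at (305,208).

```bash
cat > h.py <<'E'
from cell import *
import cv2, numpy as np
from scipy.spatial.transform import Rotation as Ro
def shot(n):
    s=read_state(); g=get_image(n)
    if n=="wrist":
        T=np.eye(4);T[:3,:3]=Ro.from_euler('xyz',s['tool_rot']).as_matrix();T[:3,3]=s['eef_pos'];g['extrinsics']=T@g['T_tool_cam']
    g['s']=s;return g
def ray(g,uv):
    uv=np.atleast_2d(np.array(uv,float));f=192/np.tan(np.radians(g['vfov'])/2)
    d=(uv-[g['cx'],g['cy']])/f; p=d.copy()
    for _ in range(20): p=d/(1+g['k1']*(p**2).sum(1,keepdims=True))
    E=g['extrinsics'];return E[:3,3],np.c_[p[:,0],-p[:,1],-np.ones(len(p))]@E[:3,:3].T
def onz(g,uv,z):
    o,d=ray(g,uv);return o+d*((z-o[2])/d[:,2])[:,None]
def proj(g,P):
    P=np.atleast_2d(P);E=g['extrinsics'];c=(P-E[:3,3])@E[:3,:3];q=np.c_[c[:,0],-c[:,1]]/-c[:,2:]
    f=192/np.tan(np.radians(g['vfov'])/2);return q*(1+g['k1']*(q**2).sum(1,keepdims=True))*f+[g['cx'],g['cy']]
def two(g1,a,g2,b):
    o1,d1=ray(g1,a);o2,d2=ray(g2,b);d1=d1[0]/np.linalg.norm(d1);d2=d2[0]/np.linalg.norm(d2)
    t=np.linalg.lstsq(np.c_[d1,-d2],o2-o1,rcond=None)[0];return (o1+t[0]*d1+o2+t[1]*d2)/2, np.linalg.norm(o1+t[0]*d1-o2-t[1]*d2)
def blobs(m,amin,amax):
    out=[]
    for c in cv2.findContours(m.astype(np.uint8),cv2.RETR_EXTERNAL,cv2.CHAIN_APPROX_NONE)[0]:
        a=cv2.contourArea(c)
        if amin<a<amax: out.append((c,a,cv2.minAreaRect(c)))
    return out
E
python3 - <<'E'
from h import *
t=shot("top");s=shot("scene")
a=cv2.resize(t['img'][140:270,95:385],None,fx=2.7,fy=2.7,interpolation=cv2.INTER_CUBIC)
b=cv2.resize(s['img'][140:240,140:360],None,fx=2.3,fy=2.3,interpolation=cv2.INTER_CUBIC)
W=np.zeros((600,800,3),np.uint8);W[:a.shape[0],:a.shape[1]]=a[:600,:800];W[360:360+b.shape[0],:b.shape[1]]=b[:240]
cv2.imwrite("pics/z.png",W[:,:,::-1])
i=t['img'].astype(int);m=(i.max(2)<75)&(i[:,:,0]>i[:,:,1]+5)&(i[:,:,0]>i[:,:,2]+12)
for c,ar,r in blobs(m,60,400):
    box=cv2.boxPoints(r);print(np.round(r[0],1),ar,np.round(r[1],1),np.round(r[2]),'world z14',onz(t,[r[0]],28)[0].round(),onz(t,box,28)[:,:2].round().tolist(), [t['img'][int(r[0][1]),int(r[0][0])]])
i2=cv2.cvtColor(t['img'],cv2.COLOR_RGB2HSV)
print(i2[200,148],i2[145,370],i2[210,330],i2[250,330],i2[285,137])
E
```

```text
[254.9 257.4] 209.5 [ 5.  78.4] 84.0 world z14 [393.   2.  28.] [[387.0, 109.0], [412.0, -104.0], [399.0, -106.0], [373.0, 108.0]] [array([66, 36, 18], dtype=uint8)]
[352.3 249.4] 230.0 [12.8 20.8] 20.0 world z14 [ 416. -264.   28.] [[396.0, -238.0], [449.0, -258.0], [437.0, -291.0], [384.0, -271.0]] [array([44, 25, 15], dtype=uint8)]
[156.8 246.3] 240.5 [11.3 23.3] 45.0 world z14 [422. 273.  28.] [[410.0, 307.0], [455.0, 262.0], [433.0, 240.0], [388.0, 284.0]] [array([41, 23, 13], dtype=uint8)]
[112.4 227.4] 223.5 [18.7 13.6] 80.0 world z14 [473. 399.  28.] [[495.0, 423.0], [502.0, 386.0], [451.0, 375.0], [444.0, 412.0]] [array([42, 23, 14], dtype=uint8)]
[148. 200.] 184.0 [10. 22.] 90.0 world z14 [550. 301.  28.] [[563.0, 333.0], [564.0, 271.0], [536.0, 270.0], [535.0, 332.0]] [array([39, 21, 11], dtype=uint8)]
[ 36.1 171.4] 127.5 [45. 16.] 50.0 world z14 [629. 621.  28.] [[663.0, 682.0], [693.0, 649.0], [595.0, 561.0], [566.0, 594.0]] [array([50, 45, 37], dtype=uint8)]
[480.4 181.3] 132.0 [87.8 33.3] 83.0 world z14 [ 604. -617.   28.] [[721.0, -562.0], [731.0, -653.0], [491.0, -670.0], [480.0, -581.0]] [array([21, 19, 16], dtype=uint8)]
[ 35.  117.4] 78.5 [ 7.7 70.2] 81.0 world z14 [785. 633.  28.] [[779.0, 734.0], [813.0, 536.0], [790.0, 531.0], [757.0, 729.0]] [array([63, 34, 15], dtype=uint8)]
[202.5 127. ] 76.5 [42. 21.] 90.0 world z14 [757. 152.  28.] [[817.0, 183.0], [817.0, 123.0], [697.0, 121.0], [697.0, 181.0]] [array([88, 63, 36], dtype=uint8)]
[104.1 110.5] 67.0 [37.8 55.7] 9.0 world z14 [805. 434.  28.] [[734.0, 498.0], [894.0, 478.0], [876.0, 370.0], [716.0, 391.0]] [array([77, 54, 30], dtype=uint8)]
[ 11 183  39] [ 16 148 145] [ 16 154  83] [ 16 148 140] [ 64 182  56]
```

View pics/z.png

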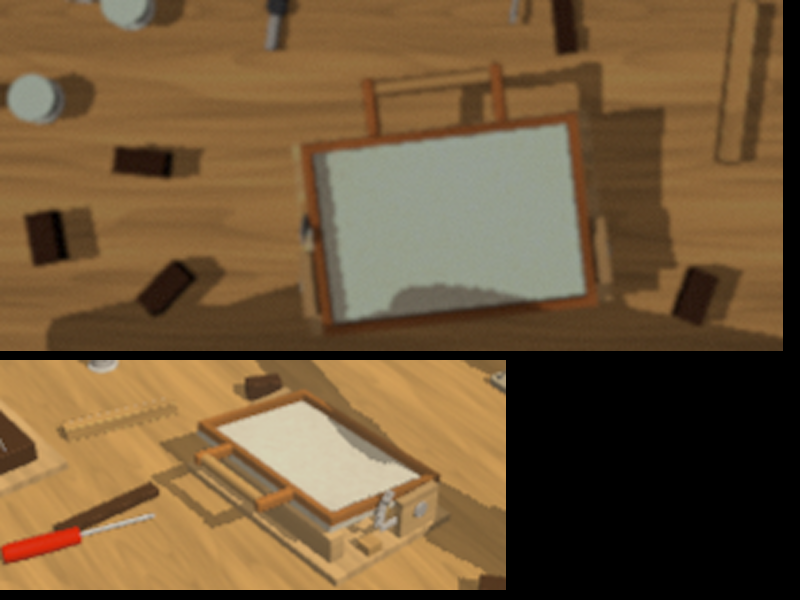

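The zoom shows the tray partly raised. The rim corners in the crop are (303,146), (578,112), (598,303) and (326,331), and the bar runs from about (373,82) to (493,70). The caul is at the right, from (745,2) to (728,162).

```bash
cat >> h.py <<'E'
def tr(p,P):  # tray pts -> world ; p=px,py,psi,theta ; P rel pivot in tray axes
    P=np.atleast_2d(np.array(P,float));return P@(Ro.from_euler('z',p[2])*Ro.from_euler('y',-p[3])).as_matrix().T+[p[0],p[1],45]
E
python3 - <<'E'
from h import *
from scipy.optimize import least_squares
t=shot("top");s=shot("scene")
A=np.array([[303,146],[578,112],[598,303],[326,331],[433,77]])/2.7+[95,140]
B=(np.array([[330,522],[200,425],[303,391],[438,477]])-[0,360])/2.3+[140,140]
P=np.array([[140,135,26],[140,-135,26],[-50,-135,26],[-50,135,26],[185,0,28]])
f=lambda p:np.r_[(proj(t,tr(p,P))-A).ravel(),(proj(s,tr(p,P[:4]))-B).ravel()]
r=least_squares(f,[440,0,0.1,.2],loss='soft_l1');print(r.x,np.round(f(r.x).reshape(-1,2),1))
for q in [(352.3,249.4),(156.8,246.3),(112.4,227.4),(148,200)]: print(onz(t,q,14).round(1))
print(onz(t,[(364.6,200),(370.9,140.7)],11).round())
print('bar',tr(r.x,[185,0,22]),'bar level',tr(np.r_[r.x[:3],0],[185,0,22]))
E
```

```text
[ 4.45980500e+02 -2.13947798e+01  1.16135625e-01  9.04201991e-02] [[-0.9 -1.5]
 [-0.7 -0.4]
 [-0.2  0.6]
 [-1.2  1.5]
 [-0.1  1.3]
 [-1.3 -0.4]
 [-2.2 -0.7]
 [-0.4 -2.1]
 [-0.2 -2.3]]
[[ 415.5 -267.6   14. ]]
[[420.5 277.4  14. ]]
[[472.6 404.8  14. ]]
[[550.3 306.   14. ]]
[[ 553. -305.   11.]
 [ 721. -325.   11.]]
bar [[ 6.27010499e+02 -2.75714486e-01  8.36150797e+01]] bar level [[6.29734309e+02 4.20467699e-02 6.70000000e+01]]
```

```bash
cat >> h.py <<'E'
TP=[446,-21.4,.116,0]
def go(*wps, rel=True, yaw0=None):
    """each wp: (x,y,z,yaw) tool down; prints scaled shift+turn for separate calls"""
    s=read_state();R=Ro.from_euler('xyz',s['tool_rot']);p=s['eef_pos']+[0,0,.9]
    print('at',s['eef_pos'].round(1),s['tool_rot'].round(3),'w',round(s['width'],1),'t',round(s['clock'],1),'F',s['force'].round(1))
    for w in wps:
        R2=Ro.from_euler('xyz',[np.pi,0,w[3]]) if len(w)==4 else w[3+1]
        d=R.inv().apply(np.array(w[:3])-p)/300;t=(R.inv()*R2).as_rotvec()/(np.pi/2)
        print(np.r_[d,t].round(4).tolist(),'rows>=',int(np.ceil(max(np.linalg.norm(d)*300/41,np.linalg.norm(t)*90/7.1))))
        R=R2;p=np.array(w[:3])
E
python3 -c "
from h import *
go((520,300,250,2.2),(610,0,250,1.687))"
```

```text
at [280.2 586.3 245. ] [-3.141 -0.     2.696] w 85.4 t 0.3 F [-0.1 -0.6  0.4]
[-1.1329, -0.5164, -0.0134, -0.0004, 0.0001, 0.3156] rows>= 10
[-0.985, -0.346, -0.0, -0.0, -0.0, 0.3266] rows>= 8
```

Call:
{"op": "move_arm", "data": {"rows": "-0.95 -0.45 0 0 0 0.32 -1;-0.95 -0.45 0 0 0 0.32 -1;-0.95 -0.45 0 0 0 0.32 -1;-0.95 -0.45 0 0 0 0.32 -1;-0.95 -0.45 0 0 0 0.32 -1;-0.95 -0.45 0 0 0 0.32 -1;-0.95 -0.45 0 0 0 0.32 -1;-0.95 -0.45 0 0 0 0.32 -1;-0.95 -0.45 0 0 0 0.32 -1;-0.95 -0.45 0 0 0 0.32 -1"}}

```text
clock: 1.13
eef_pos: [480.4, 340.1, 245.4]
tool_rot: [3.141, 0.0, 2.189]
force: [-0.2, 0.3, 0.4]
width: 85.7
gripper_force: 0.0
```

```bash
python3 -c "
from h import *
go((520,0,280,1.687))"
```

```text
at [480.4 340.1 245.4] [3.141 0.    2.189] w 85.7 t 1.1 F [-0.2  0.3  0.4]
[-1.0004, -0.5495, -0.1121, 0.0001, 0.0002, 0.3196] rows>= 9
```

Call:
{"op": "move_arm", "data": {"rows": "-1 -0.55 -0.11 0 0 0.32 -1;-1 -0.55 -0.11 0 0 0.32 -1;-1 -0.55 -0.11 0 0 0.32 -1;-1 -0.55 -0.11 0 0 0.32 -1;-1 -0.55 -0.11 0 0 0.32 -1;-1 -0.55 -0.11 0 0 0.32 -1;-1 -0.55 -0.11 0 0 0.32 -1;-1 -0.55 -0.11 0 0 0.32 -1;-1 -0.55 -0.11 0 0 0.32 -1;-1 -0.55 -0.11 0 0 0.32 -1;-1 -0.55 -0.11 0 0 0.32 -1"}}

```text
clock: 2.05
eef_pos: [520.0, 3.5, 278.2]
tool_rot: [3.142, -0.001, 1.691]
force: [0.3, 0.3, 0.6]
width: 85.3
gripper_force: 0.0
```

```bash
python3 -c "
from h import *
w=shot('wrist');print(w['s']['eef_pos'],w['T_tool_cam'].round(2).tolist(),w['vfov'],w['k1'])
cv2.imwrite('pics/w1.png',w['img'][:,:,::-1])
np.save('w1.npy',w['extrinsics'])
p=[446,-21.4,.116,.09]
P=np.array([[140,135,26],[140,-135,26],[-50,-135,26],[-50,135,26],[185,50,22],[185,-50,22]])
print(proj(w,tr(p,P)).round())"
```

```text
[519.97505544   3.48491506 278.22543032] [[-0.0, 0.96, 0.29, 73.74], [1.0, 0.0, 0.0, 0.62], [0.0, 0.29, -0.96, -128.53], [0.0, 0.0, 0.0, 1.0]] 71.90386235589796 0.021480355372536394
[[311.  69.]
 [298. 278.]
 [168. 271.]
 [147.  70.]
 [343. 146.]
 [336. 222.]]
```

View pics/w1.png

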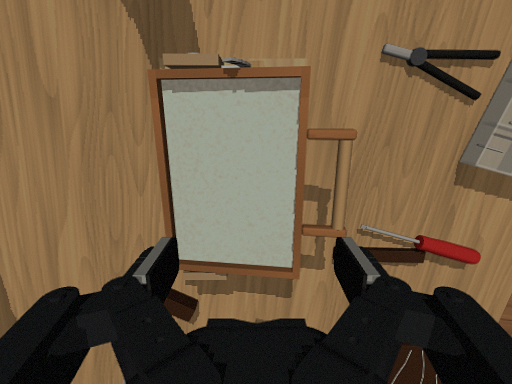

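The wrist view shows rim corners at (310,67), (299,279), (149,72) and (165,271). The bar centre is at about (342,183), close to the prediction.

```bash
python3 - <<'E'
from h import *
from scipy.optimize import least_squares
t=shot("top");s=shot("scene");w=shot("wrist")
A=np.array([[303,146],[578,112],[598,303],[326,331],[433,77]])/2.7+[94.7,139.7]
B=(np.array([[330,522],[200,425],[303,391],[438,477]])-[0,360])/2.3+[139.7,139.7]
C=np.array([[310,67],[299,279],[165,271],[149,72],[342,183]])
P=np.array([[140,135,26],[140,-135,26],[-50,-135,26],[-50,135,26],[185,0,22]])
f=lambda p:np.r_[(proj(t,tr(p,P+[0,0,0]))-A).ravel(),(proj(s,tr(p,P[:4]))-B).ravel(),(proj(w,tr(p,P))-C).ravel()]
r=least_squares(f,[440,0,0.1,.2],loss='soft_l1');print(r.x,np.round(f(r.x).reshape(-1,2),1))
b=tr(r.x,[185,0,22])[0];b0=tr(np.r_[r.x[:3],0],[185,0,22])[0];print(b,b0)
go((b[0],b[1],b[2]+60,r.x[2]+np.pi/2),(b[0],b[1],b[2]+5,r.x[2]+np.pi/2),(b0[0],b0[1],b0[2]+5,r.x[2]+np.pi/2))
E
```

```text
[ 4.46889373e+02 -2.05372270e+01  1.24115434e-01  1.07502754e-01] [[-1.4 -0.9]
 [-1.1 -0.7]
 [-0.1  0.2]
 [-0.9  1.9]
 [-0.6  1.5]
 [-0.3 -0.5]
 [-2.  -0.6]
 [-0.5 -1.4]
 [ 0.3 -1.7]
 [ 0.9  1.2]
 [ 0.5 -0.1]
 [ 4.1 -0.4]
 [-2.1 -1.2]
 [-1.4  3.2]]
[627.0641588    1.94078543  86.72272168] [630.46627193   2.36522185  67.        ]
at [519.8   4.5 278. ] [-3.141e+00 -1.000e-03  1.695e+00] w 85.1 t 2.2 F [-0.  -0.8  0.1]
[-0.0532, 0.3541, 0.4401, -0.0005, -0.0007, -0.0002] rows>= 5
[0.0, -0.0, 0.1833, 0.0, 0.0, 0.0] rows>= 2
[-0.0, 0.0114, 0.0657, 0.0, 0.0, 0.0] rows>= 1
```

Call:
{"op": "move_arm", "data": {"rows": "-0.05 0.354 0.44 0 0 0 -0.3;-0.05 0.354 0.44 0 0 0 -0.3;-0.05 0.354 0.44 0 0 0 -0.3;-0.05 0.354 0.44 0 0 0 -0.3;-0.05 0.354 0.44 0 0 0 -0.3;-0.05 0.354 0.44 0 0 0 -0.3;-0.05 0.354 0.55 0 0 0 -0.3;-0.05 0.354 0.65 0 0 0 -0.3;-0.05 0.354 0.655 0 0 0 -0.3"}}

```text
clock: 3.0
eef_pos: [623.6, 1.1, 79.3]
tool_rot: [-3.135, -0.002, 1.692]
force: [-0.6, -0.2, 0.3]
width: 55.7
gripper_force: 0.0
```

Call:
{"op": "move_arm", "data": {"rows": "0 0 0 0 0 0 1;0 0 0 0 0 0 1;0 0 0 0 0 0 1;0 0 0 0 0 0 1;0 0 0 0 0 0 1;0 0 0 0 0 0 1;0 0 0 0 0 0 1"}}

```text
clock: 3.58
eef_pos: [626.5, -0.4, 82.4]
tool_rot: [-3.14, -0.0, 1.69]
force: [-5.0, -0.7, 2.4]
width: 14.2
gripper_force: 58.4
```

```bash
python3 - <<'E'
from h import *
g=shot('wrist');cv2.imwrite('pics/w2.png',g['img'][:,:,::-1])
E
```

```text
(no output)
```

View pics/w2.png

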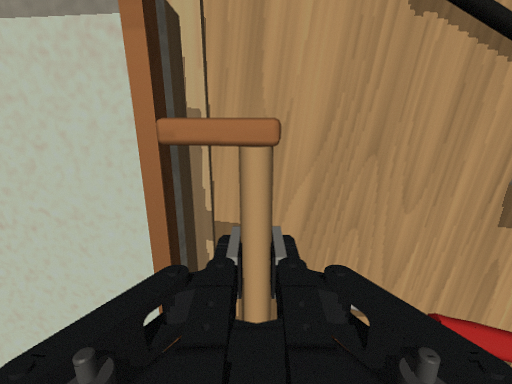

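The bar is centred between the pads.

Call:
{"op": "move_arm", "data": {"rows": "0 0.003 0.012 0 0 0 1;0 0.005 0.024 0 0 0 1;0 0.007 0.036 0 0 0 1;0 0.008 0.048 0 0 0 1;0 0.009 0.056 0 0 0 1;0 0.01 0.06 0 0 0 1;0 0.01 0.06 0 0 0 1"}}

```text
clock: 4.22
eef_pos: [629.9, 0.0, 63.5]
tool_rot: [-3.141, -0.0, 1.69]
force: [-2.4, -0.4, 1.8]
width: 14.1
gripper_force: 59.2
```

Call:
{"op": "move_arm", "data": {"rows": "0 0.001 0.006 0 0 0 1;0 0.002 0.012 0 0 0 1;0 0.002 0.016 0 0 0 1;0 0.002 0.016 0 0 0 1"}}

```text
clock: 4.55
eef_pos: [630.5, 0.0, 59.5]
tool_rot: [-3.141, -0.0, 1.69]
force: [-7.4, -0.3, 6.9]
width: 14.1
gripper_force: 60.8
```

Call:
{"op": "move_arm", "data": {"rows": "0 0 0.004 0 0 0 1;0 0 0.008 0 0 0 1;0 0 0.01 0 0 0 1;0 0 0.01 0 0 0 1"}}

```text
clock: 4.88
eef_pos: [630.5, 0.0, 59.3]
tool_rot: [3.141, -0.001, 1.69]
force: [-13.1, -0.3, 26.6]
width: 14.2
gripper_force: 62.7
```

```bash
sed -i 's/^TP=.*/TP=[446.9,-20.5,.121,0]/' h.py; python3 -c "
from h import *
go((630,0,150,1.69),(540,-140,150,2.2),(415.5,-267.6,140,2.78),(415.5,-267.6,17,2.78))"
```

```text
at [630.5   0.   59.3] [ 3.141e+00 -1.000e-03  1.690e+00] w 14.2 t 4.9 F [-13.1  -0.3  26.6]
[0.0004, -0.0016, -0.2994, 0.0001, -0.0007, 0.0001] rows>= 3
[-0.4277, -0.3534, -0.0, 0.0, 0.0, -0.3247] rows>= 5
[-0.0997, -0.5858, 0.0333, 0.0, 0.0, -0.3692] rows>= 5
[0.0, -0.0, 0.41, 0.0, 0.0, 0.0] rows>= 4
```

Call:
{"op": "move_arm", "data": {"rows": "0 0 0 0 0 0 -0.4;0 0 0 0 0 0 -0.4;0 0 0 0 0 0 -0.4;0 0 0 0 0 0 -0.4;0 0 -0.1 0 0 0 -0.4;0 0 -0.2 0 0 0 -0.4;0 0 -0.31 0 0 0 -0.4;0 0 -0.31 0 0 0 -0.4"}}

```text
clock: 5.55
eef_pos: [635.6, -0.4, 155.0]
tool_rot: [3.13, 0.002, 1.69]
force: [1.1, 0.1, -0.4]
width: 60.1
gripper_force: 0.0
```

Call:
{"op": "move_arm", "data": {"rows": "-0.43 -0.35 0 0 0 -0.325 -0.4;-0.43 -0.35 0 0 0 -0.325 -0.4;-0.43 -0.35 0 0 0 -0.325 -0.4;-0.43 -0.35 0 0 0 -0.325 -0.4;-0.43 -0.35 0 0 0 -0.325 -0.4;-0.43 -0.35 0 0 0 -0.325 -0.4"}}

```text
clock: 6.05
eef_pos: [540.8, -144.6, 149.0]
tool_rot: [-3.141, 0.001, 2.194]
force: [0.4, 0.8, 0.4]
width: 59.8
gripper_force: 0.0
```

Call:
{"op": "move_arm", "data": {"rows": "-0.1 -0.585 0 0 0 -0.37 -0.4;-0.1 -0.585 0 0 0 -0.37 -0.4;-0.1 -0.585 0 0 0 -0.37 -0.4;-0.1 -0.585 0 0 0 -0.37 -0.4;-0.1 -0.585 0 0 0 -0.37 -0.4;-0.1 -0.585 0 0 0 -0.37 -0.4;-0.1 -0.585 0 0 0 -0.37 -0.4"}}

```text
clock: 6.63
eef_pos: [419.2, -267.9, 148.9]
tool_rot: [3.14, 0.001, 2.78]
force: [0.8, 0.1, -0.2]
width: 59.7
gripper_force: 0.0
```

```bash
python3 - <<'E'
from h import *
g=shot('wrist');t=shot('top')
W=np.zeros((384,800,3),np.uint8);W[:,:512]=g['img'];W[:,512:]=t['img'][:,100:388]
cv2.imwrite('pics/w3.png',W[:,:,::-1]);print(proj(g,[415.5,-267.6,14]))
go((415.5,-267.6,17,2.78))
E
```

```text
[[254.71926981 181.84727326]]
at [ 420.1 -266.5  148.9] [3.140e+00 2.000e-03 2.784e+00] w 59.4 t 6.7 F [-0.5 -0.  -0.6]
[0.0138, -0.0093, 0.4428, 0.0008, 0.001, 0.0023] rows>= 4
```

View pics/w3.png

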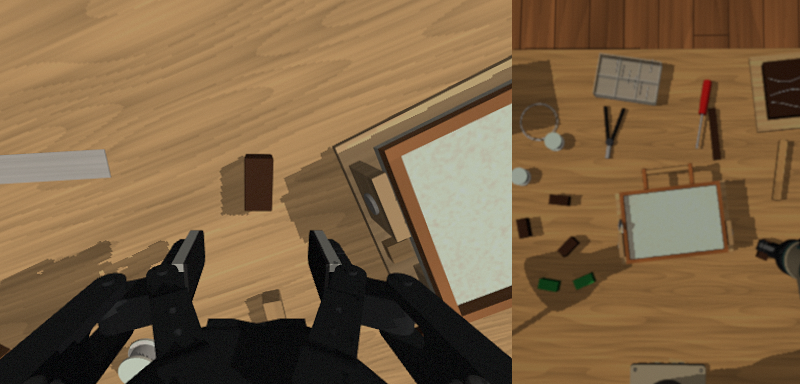

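The wrist view shows block A at (258,182), almost exactly where predicted and aligned with the jaws, so I can grasp it.

Call:
{"op": "move_arm", "data": {"rows": "0.013 -0.01 0.1 0 0 0 -0.4;0.013 -0.01 0.2 0 0 0 -0.4;0.013 -0.01 0.3 0 0 0 -0.4;0.013 -0.01 0.38 0 0 0 -0.4;0.013 -0.01 0.42 0 0 0 -0.4;0.013 -0.01 0.437 0 0 0 -0.4;0.013 -0.01 0.437 0 0 0 -0.4;0.013 -0.01 0.437 0 0 0 1;0.013 -0.01 0.437 0 0 0 1;0.013 -0.01 0.437 0 0 0 1;0.013 -0.01 0.437 0 0 0 1;0.013 -0.01 0.437 0 0 0 1"}}

```text
clock: 7.73
eef_pos: [414.2, -269.9, 19.1]
tool_rot: [-3.142, 0.003, 2.782]
force: [0.4, 1.2, 7.0]
width: 26.8
gripper_force: 60.1
```

```bash
cat >> h.py <<'E'
def tw(x,y,z,yawoff=np.pi):  # tray_corner coords -> go waypoint, tray level
    P=tr(TP,[x-40,y+125,z+14])[0];return (*P.round(1),TP[2]+yawoff)
E
python3 - <<'E'
from h import *
s=read_state();z=s['eef_pos'][2]
go((420,-266,160,2.78),tw(62,-211,100),tw(62,-211,z+1+2))   # block bottom 2 mm above the floor
E
```

```text
at [ 414.2 -269.9   19.1] [-3.142e+00  3.000e-03  2.782e+00] w 26.8 t 7.7 F [0.4 1.2 7. ]
[-0.0149, 0.0188, -0.4665, -0.0001, 0.0017, 0.0015] rows>= 4
[0.0077, 0.5773, 0.0033, -0.0, 0.0, -0.3072] rows>= 5
[0.0, -0.0, 0.2597, 0.0, 0.0, 0.0] rows>= 2
```

Call:
{"op": "move_arm", "data": {"rows": "0 0 -0.1 0 0 0 1;0 0 -0.2 0 0 0 1;0 0 -0.3 0 0 0 1;0 0 -0.4 0 0 0 1;0 0 -0.467 0 0 0 1;0 0 -0.467 0 0 0 1"}}

```text
clock: 8.23
eef_pos: [415.3, -271.2, 162.4]
tool_rot: [-3.14, 0.009, 2.781]
force: [-0.3, 0.6, -0.8]
width: 26.8
gripper_force: 59.4
```

Call:
{"op": "move_arm", "data": {"rows": "0.01 0.58 0 0 0 -0.307 1;0.01 0.58 0 0 0 -0.307 1;0.01 0.58 0 0 0 -0.307 1;0.01 0.58 0 0 0 -0.307 1;0.01 0.58 0 0 0 -0.307 1;0.01 0.58 0 0 0 -0.307 1;0.01 0.58 0 0 0 -0.307 1"}}

```text
clock: 8.82
eef_pos: [471.0, -105.8, 157.6]
tool_rot: [-3.141, -0.001, -3.019]
force: [0.1, -0.5, -0.6]
width: 26.7
gripper_force: 59.4
```

```bash
python3 - <<'E'
from h import *
go(tw(62,-211,22))
E
```

```text
at [ 471.  -105.8  157.6] [-3.141e+00 -1.000e-03 -3.019e+00] w 26.7 t 8.8 F [ 0.1 -0.5 -0.6]
[-0.028, 0.0052, 0.2584, -0.0001, -0.0007, 0.0013] rows>= 2
```

Call:
{"op": "move_arm", "data": {"rows": "-0.028 0.005 0.1 0 0 0 1;-0.028 0.005 0.18 0 0 0 1;-0.028 0.005 0.23 0 0 0 1;-0.028 0.005 0.25 0 0 0 1;-0.028 0.005 0.26 0 0 0 1;-0.028 0.005 0.26 0 0 0 1;-0.028 0.005 0.26 0 0 0 0;-0.028 0.005 0.26 0 0 0 -0.05;-0.028 0.005 0.26 0 0 0 -0.05;-0.028 0.005 0.26 0 0 0 -0.05;-0.028 0.005 0.26 0 0 0 -0.05"}}

```text
clock: 9.73
eef_pos: [480.0, -103.2, 80.5]
tool_rot: [-3.141, 0.001, -3.019]
force: [0.8, -0.1, -0.7]
width: 45.0
gripper_force: 0.0
```

```bash
python3 - <<'E'
from h import *
a=tw(62,-211,101)
go(a,(440,100,160,2.8),(420.5,277.4,150,2.356),(420.5,277.4,20,2.356))
E
```

```text
at [ 480.  -103.2   80.5] [-3.141e+00  1.000e-03 -3.019e+00] w 45.0 t 9.7 F [ 0.8 -0.1 -0.7]
[0.0026, 0.0004, -0.2621, -0.0002, 0.0006, 0.0011] rows>= 2
[0.0476, 0.6881, 0.0, 0.0, -0.0, 0.2945] rows>= 6
[0.2593, 0.5354, 0.0333, -0.0, -0.0, 0.2827] rows>= 5
[0.0, -0.0, 0.4333, 0.0, 0.0, 0.0] rows>= 4
```

Call:
{"op": "move_arm", "data": {"rows": "0 0 -0.13 0 0 0 -0.05;0 0 -0.26 0 0 0 -0.4;0 0 -0.265 0 0 0 -0.4"}}

```text
clock: 9.98
eef_pos: [483.2, -103.5, 164.6]
tool_rot: [-3.139, 0.009, -3.019]
force: [0.2, -0.3, -0.9]
width: 59.8
gripper_force: 0.0
```

Call:
{"op": "move_arm", "data": {"rows": "0.05 0.69 0 0 0 0.295 -0.4;0.05 0.69 0 0 0 0.295 -0.4;0.05 0.69 0 0 0 0.295 -0.4;0.05 0.69 0 0 0 0.295 -0.4;0.05 0.69 0 0 0 0.295 -0.4;0.05 0.69 0 0 0 0.295 -0.4"}}

```text
clock: 10.48
eef_pos: [437.6, 110.4, 159.9]
tool_rot: [3.137, -0.001, 2.816]
force: [0.7, -0.5, 0.9]
width: 59.7
gripper_force: 0.0
```

Call:
{"op": "move_arm", "data": {"rows": "0.26 0.535 0 0 0 0.283 -0.4;0.26 0.535 0 0 0 0.283 -0.4;0.26 0.535 0 0 0 0.283 -0.4;0.26 0.535 0 0 0 0.283 -0.4;0.26 0.535 0 0 0 0.283 -0.4;0.26 0.535 0 0 0 0.283 -0.4;0.26 0.535 0 0 0 0.283 -0.4"}}

```text
clock: 11.07
eef_pos: [419.2, 278.0, 159.5]
tool_rot: [-3.141, 0.0, 2.359]
force: [0.6, -1.5, 1.0]
width: 59.8
gripper_force: 0.0
```

```bash
cat >> h.py <<'E'
def brown(img):
    i=img.astype(int);return (i.max(2)<75)&(i[:,:,0]>i[:,:,1]*1.35)&(i[:,:,0]>i[:,:,2]+12)
def find(g,amin,amax,m=None):
    for c,ar,r in blobs(brown(g['img']) if m is None else m,amin,amax):
        M=cv2.moments(c);uv=(M['m10']/M['m00'],M['m01']/M['m00'])
        w=onz(g,c[:,0,:],14)[:,:2].astype(np.float32);rr=cv2.minAreaRect(w);b=cv2.boxPoints(rr);e=[b[1]-b[0],b[2]-b[1]];l=max(e,key=np.linalg.norm)
        print('px',np.round(uv),'A',ar,'world',onz(g,uv,14)[0].round(1)[:2],'size',np.round(rr[1]),'yaw',round(float(np.arctan2(l[1],l[0])%np.pi),3))
E
python3 - <<'E'
from h import *
g=shot('wrist');find(g,800,9000)
find(shot('top'),90,400)
go((420.5,277.4,20,2.356))
E
```

```text
px [361. 242.] A 1254.5 world [553.3 313.6] size [45. 44.] yaw 1.473
px [258. 184.] A 1332.5 world [421.9 279. ] size [28. 60.] yaw 2.375
px [387. 131.] A 1782.5 world [474.  408.9] size [64. 32.] yaw 0.218
px [157. 247.] A 236.5 world [419.6 277.7] size [32. 74.] yaw 2.365
px [112. 224.] A 98.0 world [481.  407.5] size [67. 40.] yaw 0.496
px [295. 226.] A 135.5 world [ 478.3 -110.2] size [51. 24.] yaw 0.11
px [312. 228.] A 97.0 world [ 474.5 -156.6] size [88. 16.] yaw 0.119
px [148. 200.] A 176.0 world [551.7 304.9] size [62. 27.] yaw 1.465
px [470. 161.] A 92.5 world [ 662.1 -597.3] size [ 65. 131.] yaw 2.845
px [302. 132.] A 389.5 world [ 744.5 -130.3] size [153.  32.] yaw 0.158
at [419.8 275.8 159.5] [-3.141e+00  1.000e-03  2.355e+00] w 59.8 t 11.2 F [-0.4 -0.1  0.4]
[0.0025, 0.006, 0.468, -0.0007, 0.0004, -0.0008] rows>= 4
```

Call:
{"op": "move_arm", "data": {"rows": "0.003 0.01 0.1 0 0 0 -0.4;0.003 0.01 0.2 0 0 0 -0.4;0.003 0.01 0.3 0 0 0 -0.4;0.003 0.01 0.4 0 0 0 -0.4;0.003 0.01 0.45 0 0 0 -0.4;0.003 0.01 0.465 0 0 0 -0.4;0.003 0.01 0.465 0 0 0 0;0.003 0.01 0.465 0 0 0 1;0.003 0.01 0.465 0 0 0 1;0.003 0.01 0.465 0 0 0 1;0.003 0.01 0.465 0 0 0 1;0.003 0.01 0.465 0 0 0 1"}}

```text
clock: 12.17
eef_pos: [422.0, 280.8, 21.4]
tool_rot: [3.139, 0.001, 2.356]
force: [0.8, -1.5, 7.7]
width: 26.9
gripper_force: 60.1
```

Call:
{"op": "move_arm", "data": {"rows": "0 0 -0.1 0 0 0 1;0 0 -0.2 0 0 0 1;0 0 -0.3 0 0 0 1;0 0 -0.4 0 0 0 1;0 0 -0.48 0 0 0 1;0 0 -0.48 0 0 0 1;0 0 -0.48 0 0 0 1"}}

```text
clock: 12.75
eef_pos: [421.7, 281.3, 165.7]
tool_rot: [3.138, 0.0, 2.357]
force: [-0.3, -0.1, -0.8]
width: 26.7
gripper_force: 59.3
```

```bash
python3 - <<'E'
from h import *
a=tw(62,-154,104)
go((440,120,163,2.8),a,tw(62,-154,22))
E
```

```text
at [421.7 281.3 165.7] [3.138 0.    2.357] w 26.7 t 12.8 F [-0.3 -0.1 -0.8]
[-0.423, -0.3372, 0.0109, 0.0025, 0.0008, -0.2821] rows>= 4
[-0.2872, -0.4873, -0.0, -0.0, 0.0, -0.2945] rows>= 5
[0.0, -0.0, 0.2733, 0.0, 0.0, 0.0] rows>= 2
```

Call:
{"op": "move_arm", "data": {"rows": "-0.423 -0.337 0 0 0 -0.282 1;-0.423 -0.337 0 0 0 -0.282 1;-0.423 -0.337 0 0 0 -0.282 1;-0.423 -0.337 0 0 0 -0.282 1;-0.423 -0.337 0 0 0 -0.282 1"}}

```text
clock: 13.17
eef_pos: [438.6, 109.5, 162.8]
tool_rot: [-3.135, -0.002, 2.789]
force: [0.3, 1.2, -0.3]
width: 26.8
gripper_force: 59.3
```

Call:
{"op": "move_arm", "data": {"rows": "-0.287 -0.487 0 0 0 -0.295 1;-0.287 -0.487 0 0 0 -0.295 1;-0.287 -0.487 0 0 0 -0.295 1;-0.287 -0.487 0 0 0 -0.295 1;-0.287 -0.487 0 0 0 -0.295 1;-0.287 -0.487 0 0 0 -0.295 1;-0.287 -0.487 0 0 0 -0.295 1"}}

```text
clock: 13.75
eef_pos: [470.5, -46.8, 163.1]
tool_rot: [3.14, -0.002, -3.022]
force: [1.0, 0.1, -0.6]
width: 26.3
gripper_force: 59.4
```

```bash
python3 - <<'E'
from h import *
go(tw(62,-154,23))
E
```

```text
at [470.5 -46.8 163.1] [ 3.140e+00 -2.000e-03 -3.022e+00] w 26.3 t 13.8 F [ 1.   0.1 -0.6]
[-0.0061, -0.0005, 0.2732, 0.0009, -0.0013, -0.0011] rows>= 2
```

Then release and go on to block C at (473.5, 407), yaw 0.218+π.

Call:
{"op": "move_arm", "data": {"rows": "-0.006 0 0.1 0 0 0 1;-0.006 0 0.18 0 0 0 1;-0.006 0 0.23 0 0 0 1;-0.006 0 0.26 0 0 0 1;-0.006 0 0.272 0 0 0 1;-0.006 0 0.272 0 0 0 1;-0.006 0 0.272 0 0 0 0;-0.006 0 0.272 0 0 0 -0.05;-0.006 0 0.272 0 0 0 -0.05;-0.006 0 0.272 0 0 0 -0.05;-0.006 0 0.272 0 0 0 -0.05"}}

```text
clock: 14.67
eef_pos: [473.5, -47.2, 82.9]
tool_rot: [-3.141, 0.001, -3.021]
force: [-0.4, 0.2, -0.4]
width: 44.7
gripper_force: 0.0
```

Call:
{"op": "move_arm", "data": {"rows": "0 0 -0.13 0 0 0 -0.05;0 0 -0.26 0 0 0 -0.4;0 0 -0.27 0 0 0 -0.4"}}

```text
clock: 14.92
eef_pos: [476.4, -47.1, 168.3]
tool_rot: [-3.14, 0.009, -3.021]
force: [1.2, 0.0, 1.1]
width: 59.6
gripper_force: 0.0
```

```bash
python3 - <<'E'
from h import *
go((472,180,163,3.36),(473.5,407,160,3.36),(473.5,407,20,3.36))
E
```

```text
at [476.4 -47.1 168.3] [-3.14   0.009 -3.021] w 59.6 t 14.9 F [1.2 0.  1.1]
[-0.0765, 0.7532, 0.0202, -0.0011, 0.0055, -0.0621] rows>= 6
[-0.1688, 0.7376, 0.01, 0.0, 0.0, 0.0] rows>= 6
[-0.0, -0.0, 0.4667, 0.0, 0.0, 0.0] rows>= 4
```

Call:
{"op": "move_arm", "data": {"rows": "-0.08 0.753 0 0 0 -0.062 -0.4;-0.08 0.753 0 0 0 -0.062 -0.4;-0.08 0.753 0 0 0 -0.062 -0.4;-0.08 0.753 0 0 0 -0.062 -0.4;-0.08 0.753 0 0 0 -0.062 -0.4;-0.08 0.753 0 0 0 -0.062 -0.4"}}

```text
clock: 15.42
eef_pos: [469.2, 186.8, 164.1]
tool_rot: [3.138, 0.003, -2.917]
force: [-0.0, 0.4, 0.3]
width: 59.9
gripper_force: 0.0
```

Call:
{"op": "move_arm", "data": {"rows": "-0.165 0.738 0 0 0 0 -0.4;-0.165 0.738 0 0 0 0 -0.4;-0.165 0.738 0 0 0 0 -0.4;-0.165 0.738 0 0 0 0 -0.4;-0.165 0.738 0 0 0 0 -0.4;-0.165 0.738 0 0 0 0 -0.4;-0.165 0.738 0 0 0 0 -0.4"}}

```text
clock: 16.0
eef_pos: [467.9, 414.1, 163.7]
tool_rot: [3.136, 0.001, -2.916]
force: [0.9, 0.1, 0.9]
width: 59.7
gripper_force: 0.0
```

```bash
python3 - <<'E'
from h import *
g=shot('wrist');find(g,800,9000)
go((473.5,407,20,3.36))
E
```

```text
px [146. 231.] A 1622.0 world [552.2 305.6] size [60. 43.] yaw 1.468
px [247. 184.] A 1256.5 world [473.  405.9] size [59. 28.] yaw 0.223
at [468.7 410.  163.3] [ 3.14   0.    -2.919] w 59.9 t 16.1 F [ 0.1 -0.8  1.1]
[-0.0134, -0.0141, 0.4808, 0.0011, 0.0001, 0.0028] rows>= 4
```

Call:
{"op": "move_arm", "data": {"rows": "-0.012 0.01 0.1 0 0 0 -0.4;-0.012 0.01 0.2 0 0 0 -0.4;-0.012 0.01 0.3 0 0 0 -0.4;-0.012 0.01 0.4 0 0 0 -0.4;-0.012 0.01 0.46 0 0 0 -0.4;-0.012 0.01 0.48 0 0 0 -0.4;-0.012 0.01 0.48 0 0 0 0;-0.012 0.01 0.48 0 0 0 1;-0.012 0.01 0.48 0 0 0 1;-0.012 0.01 0.48 0 0 0 1;-0.012 0.01 0.48 0 0 0 1;-0.012 0.01 0.48 0 0 0 1"}}

```text
clock: 17.05
eef_pos: [473.9, 411.3, 21.2]
tool_rot: [3.14, 0.003, -2.923]
force: [0.5, -0.3, 6.9]
width: 26.7
gripper_force: 61.3
```

Call:
{"op": "move_arm", "data": {"rows": "0 0 -0.1 0 0 0 1;0 0 -0.2 0 0 0 1;0 0 -0.3 0 0 0 1;0 0 -0.4 0 0 0 1;0 0 -0.48 0 0 0 1;0 0 -0.48 0 0 0 1;0 0 -0.48 0 0 0 1"}}

```text
clock: 17.63
eef_pos: [473.6, 411.5, 165.5]
tool_rot: [3.14, 0.004, -2.923]
force: [-0.7, 0.1, -0.5]
width: 26.8
gripper_force: 60.4
```

```bash
python3 - <<'E'
from h import *
go((472,220,163,3.26),tw(62,-97,104),tw(62,-97,22))
E
```

```text
at [473.6 411.5 165.5] [ 3.14   0.004 -2.923] w 26.8 t 17.6 F [-0.7  0.1 -0.5]
[0.1437, -0.622, 0.0097, 0.0014, 0.0022, 0.0638] rows>= 5
[0.1045, -0.6925, -0.0, 0.0, 0.0, -0.0017] rows>= 6
[0.0, -0.0, 0.2733, 0.0, 0.0, 0.0] rows>= 2
```

Call:
{"op": "move_arm", "data": {"rows": "0.144 -0.622 0 0 0 0.064 1;0.144 -0.622 0 0 0 0.064 1;0.144 -0.622 0 0 0 0.064 1;0.144 -0.622 0 0 0 0.064 1;0.144 -0.622 0 0 0 0.064 1;0.144 -0.622 0 0 0 0.064 1"}}

```text
clock: 18.13
eef_pos: [470.1, 210.8, 162.0]
tool_rot: [-3.135, -0.005, -3.032]
force: [0.2, -0.5, -1.2]
width: 27.0
gripper_force: 60.5
```

Call:
{"op": "move_arm", "data": {"rows": "0.104 -0.692 0 0 0 0 1;0.104 -0.692 0 0 0 0 1;0.104 -0.692 0 0 0 0 1;0.104 -0.692 0 0 0 0 1;0.104 -0.692 0 0 0 0 1;0.104 -0.692 0 0 0 0 1;0.104 -0.692 0 0 0 0 1;0.104 -0.692 0 0 0 0 1"}}

```text
clock: 18.8
eef_pos: [464.4, 10.0, 162.8]
tool_rot: [3.141, -0.001, -3.024]
force: [0.4, 0.8, -0.9]
width: 27.1
gripper_force: 60.5
```

```bash
python3 - <<'E'
from h import *
go(tw(62,-97,23))
E
```

```text
at [464.4  10.  162.8] [ 3.141e+00 -1.000e-03 -3.024e+00] w 27.1 t 18.8 F [ 0.4  0.8 -0.9]
[-0.0034, -0.0008, 0.2724, 0.0006, -0.0005, -0.0019] rows>= 2
```

Release, then go to D at (552, 305.5), yaw 1.468.

Call:
{"op": "move_arm", "data": {"rows": "-0.004 0 0.1 0 0 0 1;-0.004 0 0.18 0 0 0 1;-0.004 0 0.23 0 0 0 1;-0.004 0 0.26 0 0 0 1;-0.004 0 0.272 0 0 0 1;-0.004 0 0.272 0 0 0 1;-0.004 0 0.272 0 0 0 0;-0.004 0 0.272 0 0 0 -0.05;-0.004 0 0.272 0 0 0 -0.05;-0.004 0 0.272 0 0 0 -0.05;-0.004 0 0.272 0 0 0 -0.05"}}

```text
clock: 19.72
eef_pos: [466.1, 9.4, 82.3]
tool_rot: [-3.142, 0.001, -3.024]
force: [-0.3, -0.1, -0.4]
width: 45.1
gripper_force: 0.0
```

Call:
{"op": "move_arm", "data": {"rows": "0 0 -0.13 0 0 0 -0.05;0 0 -0.26 0 0 0 -0.4;0 0 -0.27 0 0 0 -0.4"}}

```text
clock: 19.97
eef_pos: [469.0, 9.8, 167.6]
tool_rot: [-3.141, 0.009, -3.024]
force: [1.1, -0.0, 0.1]
width: 59.9
gripper_force: 0.0
```

```bash
python3 - <<'E'
from h import *
go((490,170,163,2.3),(552,305.5,160,1.468),(552,305.5,20,1.468))
E
```

```text
at [469.    9.8 167.6] [-3.141  0.009 -3.024] w 59.9 t 20.0 F [ 1.1 -0.   0.1]
[-0.1322, 0.5219, 0.0192, 0.0025, 0.0052, 0.6108] rows>= 8
[0.1991, 0.455, 0.01, 0.0, -0.0, 0.5297] rows>= 7
[0.0, -0.0, 0.4667, 0.0, 0.0, 0.0] rows>= 4
```

Call:
{"op": "move_arm", "data": {"rows": "-0.132 0.522 0 0 0 0.61 -0.4;-0.132 0.522 0 0 0 0.61 -0.4;-0.132 0.522 0 0 0 0.61 -0.4;-0.132 0.522 0 0 0 0.61 -0.4;-0.132 0.522 0 0 0 0.61 -0.4;-0.132 0.522 0 0 0 0.61 -0.4;-0.132 0.522 0 0 0 0.61 -0.4;-0.132 0.522 0 0 0 0.61 -0.4;-0.132 0.522 0 0 0 0.61 -0.4"}}

```text
clock: 20.72
eef_pos: [486.5, 169.8, 162.8]
tool_rot: [-3.141, 0.0, 2.3]
force: [-0.3, -0.4, 0.0]
width: 59.5
gripper_force: 0.0
```

Call:
{"op": "move_arm", "data": {"rows": "0.2 0.455 0 0 0 0.53 -0.4;0.2 0.455 0 0 0 0.53 -0.4;0.2 0.455 0 0 0 0.53 -0.4;0.2 0.455 0 0 0 0.53 -0.4;0.2 0.455 0 0 0 0.53 -0.4;0.2 0.455 0 0 0 0.53 -0.4;0.2 0.455 0 0 0 0.53 -0.4;0.2 0.455 0 0 0 0.53 -0.4;0.2 0.455 0 0 0 0.53 -0.4"}}

```text
clock: 21.47
eef_pos: [548.1, 305.3, 162.6]
tool_rot: [-3.141, 0.0, 1.473]
force: [-0.3, -0.2, 0.1]
width: 59.7
gripper_force: 0.0
```

```bash
python3 - <<'E'
from h import *
g=shot('wrist');find(g,800,9000)
go((552,305.5,20,1.468))
E
```

```text
px [259. 180.] A 1322.0 world [551.5 307.4] size [59. 28.] yaw 1.461
at [548.2 305.3 162.7] [-3.141  0.     1.472] w 59.8 t 21.5 F [ 0.6  0.1 -0.2]
[0.0021, 0.0127, 0.4788, -0.0002, 0.0, 0.0028] rows>= 4
```

Call:
{"op": "move_arm", "data": {"rows": "0.006 0.011 0.1 0 0 0.005 -0.4;0.006 0.011 0.2 0 0 0.005 -0.4;0.006 0.011 0.3 0 0 0.005 -0.4;0.006 0.011 0.4 0 0 0.005 -0.4;0.006 0.011 0.46 0 0 0.005 -0.4;0.006 0.011 0.477 0 0 0.005 -0.4;0.006 0.011 0.477 0 0 0.005 0;0.006 0.011 0.477 0 0 0.005 1;0.006 0.011 0.477 0 0 0.005 1;0.006 0.011 0.477 0 0 0.005 1;0.006 0.011 0.477 0 0 0.005 1;0.006 0.011 0.477 0 0 0.005 1"}}

```text
clock: 22.52
eef_pos: [552.9, 307.5, 21.5]
tool_rot: [3.139, -0.002, 1.461]
force: [-0.8, -0.3, 6.5]
width: 26.7
gripper_force: 61.6
```

Call:
{"op": "move_arm", "data": {"rows": "0 0 -0.1 0 0 0 1;0 0 -0.2 0 0 0 1;0 0 -0.3 0 0 0 1;0 0 -0.4 0 0 0 1;0 0 -0.48 0 0 0 1;0 0 -0.48 0 0 0 1;0 0 -0.48 0 0 0 1"}}

```text
clock: 23.1
eef_pos: [552.6, 307.6, 165.7]
tool_rot: [3.139, -0.003, 1.462]
force: [0.1, -0.4, -1.5]
width: 27.1
gripper_force: 60.7
```

```bash
python3 - <<'E'
from h import *
go((490,190,163,.8),tw(62,-40,104,0),tw(62,-40,22,0))
E
```

```text
at [552.6 307.6 165.7] [ 3.139e+00 -3.000e-03  1.462e+00] w 27.1 t 23.1 F [ 0.1 -0.4 -1.5]
[-0.4124, -0.1646, 0.0106, 0.0013, -0.0022, 0.4212] rows>= 6
[-0.3685, 0.2115, 0.0, 0.0, -0.0, 0.4323] rows>= 6
[0.0, -0.0, 0.2733, 0.0, 0.0, 0.0] rows>= 2
```

Call:
{"op": "move_arm", "data": {"rows": "-0.412 -0.165 0 0 0 0.421 1;-0.412 -0.165 0 0 0 0.421 1;-0.412 -0.165 0 0 0 0.421 1;-0.412 -0.165 0 0 0 0.421 1;-0.412 -0.165 0 0 0 0.421 1;-0.412 -0.165 0 0 0 0.421 1;-0.412 -0.165 0 0 0 0.421 1"}}

```text
clock: 23.68
eef_pos: [488.0, 189.1, 162.7]
tool_rot: [-3.141, 0.002, 0.799]
force: [1.4, -0.1, -0.9]
width: 27.0
gripper_force: 60.7
```

Call:
{"op": "move_arm", "data": {"rows": "-0.368 0.212 0 0 0 0.432 1;-0.368 0.212 0 0 0 0.432 1;-0.368 0.212 0 0 0 0.432 1;-0.368 0.212 0 0 0 0.432 1;-0.368 0.212 0 0 0 0.432 1;-0.368 0.212 0 0 0 0.432 1;-0.368 0.212 0 0 0 0.432 1;-0.368 0.212 0 0 0 0.432 1"}}

```text
clock: 24.35
eef_pos: [457.3, 66.2, 163.1]
tool_rot: [3.141, 0.001, 0.125]
force: [0.5, -0.1, -0.4]
width: 26.8
gripper_force: 60.7
```

```bash
python3 - <<'E'
from h import *
go(tw(62,-40,23,0))
E
```

```text
at [457.3  66.2 163.1] [3.141e+00 1.000e-03 1.250e-01] w 26.8 t 24.4 F [ 0.5 -0.1 -0.4]
[0.0046, -0.0007, 0.2734, 0.0003, 0.0009, 0.0023] rows>= 3
```

Call:
{"op": "move_arm", "data": {"rows": "0.005 0 0.1 0 0 0 1;0.005 0 0.18 0 0 0 1;0.005 0 0.23 0 0 0 1;0.005 0 0.26 0 0 0 1;0.005 0 0.272 0 0 0 1;0.005 0 0.272 0 0 0 1;0.005 0 0.272 0 0 0 0;0.005 0 0.272 0 0 0 -0.05;0.005 0 0.272 0 0 0 -0.05;0.005 0 0.272 0 0 0 -0.05;0.005 0 0.272 0 0 0 -0.05"}}

```text
clock: 25.27
eef_pos: [459.5, 66.3, 82.5]
tool_rot: [-3.141, -0.001, 0.122]
force: [0.5, 0.4, 0.4]
width: 44.7
gripper_force: 0.0
```

Call:
{"op": "move_arm", "data": {"rows": "0 0 -0.13 0 0 0 -0.05;0 0 -0.26 0 0 0 -0.05;0 0 -0.39 0 0 0 -0.4;0 0 -0.52 0 0 0 -0.4;0 0 -0.65 0 0 0 -0.4;0 0 -0.65 0 0 0 -0.4"}}

```text
clock: 25.77
eef_pos: [463.0, 65.5, 283.3]
tool_rot: [-3.14, -0.012, 0.121]
force: [0.9, -0.5, 0.0]
width: 59.8
gripper_force: 0.0
```

```bash
python3 - <<'E'
from h import *
go((540,0,280,.9),(560,0,280,1.69))
E
```

```text
at [463.   65.5 283.3] [-3.14  -0.012  0.121] w 59.8 t 25.8 F [ 0.9 -0.5  0. ]
[0.2282, 0.2478, 0.0163, 0.0022, -0.0073, -0.4959] rows>= 7
[0.0414, 0.0522, 0.0, 0.0, 0.0, -0.5029] rows>= 7
```

Call:
{"op": "move_arm", "data": {"rows": "0.228 0.248 0 0 0 -0.496 -0.4;0.228 0.248 0 0 0 -0.496 -0.4;0.228 0.248 0 0 0 -0.496 -0.4;0.228 0.248 0 0 0 -0.496 -0.4;0.228 0.248 0 0 0 -0.496 -0.4;0.228 0.248 0 0 0 -0.496 -0.4;0.228 0.248 0 0 0 -0.496 -0.4;0.228 0.248 0 0 0 -0.496 -0.4"}}

```text
clock: 26.43
eef_pos: [535.9, 0.5, 277.2]
tool_rot: [-3.141, -0.001, 0.899]
force: [0.3, 0.1, 0.2]
width: 59.8
gripper_force: 0.0
```

Call:
{"op": "move_arm", "data": {"rows": "0.04 0.052 0 0 0 -0.503 -0.4;0.04 0.052 0 0 0 -0.503 -0.4;0.04 0.052 0 0 0 -0.503 -0.4;0.04 0.052 0 0 0 -0.503 -0.4;0.04 0.052 0 0 0 -0.503 -0.4;0.04 0.052 0 0 0 -0.503 -0.4;0.04 0.052 0 0 0 -0.503 -0.4;0.04 0.052 0 0 0 -0.503 -0.4"}}

```text
clock: 27.1
eef_pos: [555.6, 0.3, 277.1]
tool_rot: [-3.141, -0.0, 1.689]
force: [0.1, -0.5, 0.2]
width: 60.0
gripper_force: 0.0
```

```bash
python3 - <<'E'
from h import *
g=shot('wrist');t=shot('top')
W=np.zeros((384,800,3),np.uint8);W[:,:512]=g['img'];W[:,512:]=t['img'][:,100:388]
cv2.imwrite('pics/w4.png',W[:,:,::-1])
P=[[x-40,y+125,26] for x,y in [(-10,10),(180,10),(180,-260),(-10,-260)]]
print(proj(g,tr(TP,P)).round(), proj(g,tr(TP,[185,0,22])).round())
find(t,90,400)
go((630.5,0,120,1.69),(630.5,0,62,1.69))
E
```

```text
[[115.  62.]
 [281.  62.]
 [277. 267.]
 [145. 268.]] [[313. 176.]]
px [273. 229.] A 138.5 world [471.8 -47.4] size [51. 25.] yaw 0.144
px [295. 226.] A 141.0 world [ 478.7 -110.4] size [51. 26.] yaw 0.108
px [302. 133.] A 389.5 world [ 744.2 -130.4] size [153.  35.] yaw 0.135
at [5.557e+02 3.000e-01 2.770e+02] [-3.141  0.     1.687] w 59.6 t 27.2 F [-0.2 -0.3 -0.6]
[-0.03, 0.2477, 0.5264, -0.0001, 0.0, -0.0018] rows>= 5
[0.0, -0.0, 0.1933, 0.0, 0.0, 0.0] rows>= 2
```

View pics/w4.png

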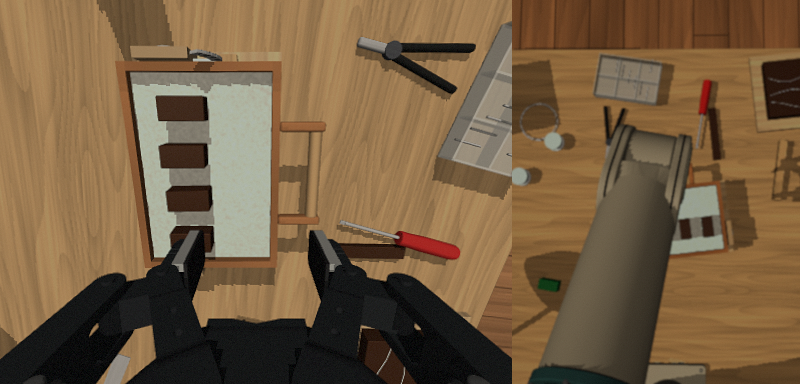

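The wrist view shows all four blocks flat and evenly spaced in the level tray, at u≈185 and v≈107, 155, 198 and 238. The rim matches the model. Next I grip the bar and raise the tray.

Call:
{"op": "move_arm", "data": {"rows": "-0.03 0.248 0.5 0 0 0 -0.4;-0.03 0.248 0.5 0 0 0 -0.4;-0.03 0.248 0.5 0 0 0 -0.4;-0.03 0.248 0.5 0 0 0 -0.4;-0.03 0.248 0.5 0 0 0 -0.4;-0.03 0.248 0.6 0 0 0 -0.4;-0.03 0.248 0.69 0 0 0 -0.4;-0.03 0.248 0.72 0 0 0 -0.4;-0.03 0.248 0.72 0 0 0 -0.4"}}

```text
clock: 27.95
eef_pos: [629.4, 0.5, 59.9]
tool_rot: [-3.138, -0.0, 1.689]
force: [-0.6, 0.0, 0.8]
width: 59.7
gripper_force: 0.0
```

Call:
{"op": "move_arm", "data": {"rows": "0 0 0 0 0 0 1;0 0 0 0 0 0 1;0 0 0 0 0 0 1;0 0 0 0 0 0 1;0 0 0 0 0 0 1;0 0 0 0 0 0 1;0 0 0 0 0 0 1;0 0 0 0 0 0 1"}}

```text
clock: 28.62
eef_pos: [630.4, 0.1, 63.1]
tool_rot: [3.142, -0.0, 1.69]
force: [-3.9, 0.8, 8.1]
width: 14.0
gripper_force: 58.4
```

```bash
cat >> h.py <<'E'
def arc(th0,ths,follow=1.0):
    """rows (relative to pose at th0) carrying the gripped bar to the tilts ths; pose now taken from state"""
    s=read_state();R=Ro.from_euler('xyz',s['tool_rot']);p=s['eef_pos']
    ax=np.array([-np.sin(TP[2]),np.cos(TP[2]),0]);piv=np.array([TP[0],TP[1],45])
    for th in ths:
        b0=tr([*TP[:3],th0],[185,0,22])[0];b=tr([*TP[:3],th],[185,0,22])[0];Q=Ro.from_rotvec(-ax*(th-th0)*follow)
        p2=b+Q.apply(p-b0);d=R.inv().apply(p2-p)/300;t=(R.inv()*(Q*R)).as_rotvec()/(np.pi/2)
        print(round(th,3),' '.join('%.3f'%v for v in np.r_[d,t]),'1')
E
python3 - <<'E'
from h import *
go()
arc(0,np.linspace(0,.27,10)[1:])
E
```

```text
at [6.304e+02 1.000e-01 6.310e+01] [ 3.142 -0.     1.69 ] w 14.0 t 28.6 F [-3.9  0.8  8.1]
0.03 0.000 -0.002 -0.018 -0.019 0.000 -0.000 1
0.06 0.000 -0.005 -0.037 -0.038 0.000 -0.000 1
0.09 0.000 -0.008 -0.055 -0.057 0.000 -0.000 1
0.12 0.000 -0.012 -0.073 -0.076 0.000 -0.000 1
0.15 0.000 -0.016 -0.091 -0.095 0.000 -0.000 1
0.18 0.000 -0.021 -0.109 -0.115 0.000 -0.000 1
0.21 0.000 -0.026 -0.127 -0.134 0.000 -0.000 1
0.24 0.000 -0.032 -0.145 -0.153 0.000 -0.000 1
0.27 0.000 -0.038 -0.162 -0.172 0.000 -0.000 1
```

Call:
{"op": "move_arm", "data": {"rows": "0 -0.002 -0.018 -0.019 0 0 1;0 -0.005 -0.037 -0.038 0 0 1;0 -0.008 -0.055 -0.057 0 0 1;0 -0.012 -0.073 -0.076 0 0 1;0 -0.016 -0.091 -0.095 0 0 1;0 -0.021 -0.109 -0.115 0 0 1;0 -0.026 -0.127 -0.134 0 0 1;0 -0.032 -0.145 -0.153 0 0 1;0 -0.038 -0.162 -0.172 0 0 1;0 -0.038 -0.162 -0.172 0 0 1"}}

```text
clock: 29.45
eef_pos: [619.1, -1.3, 111.3]
tool_rot: [2.869, -0.0, 1.69]
force: [-0.1, -0.3, 2.5]
width: 14.1
gripper_force: 60.2
```

```bash
python3 - <<'E'
from h import *
go();g=shot('wrist');t=shot('top');c=shot('scene')
W=np.zeros((384,800,3),np.uint8);W[:,:512]=g['img'];W[:,512:]=c['img'][:,180:468]
cv2.imwrite('pics/w5.png',W[:,:,::-1])
s=read_state();th=np.pi-abs(s['tool_rot'][0]) ;print(th)
arc(.27,np.linspace(.27,.53,10)[1:])
E
```

```text
at [619.1  -1.3 111.3] [ 2.869 -0.     1.69 ] w 14.1 t 29.4 F [-0.1 -0.3  2.5]
0.27003684087179103
0.299 -0.000 -0.002 -0.018 -0.018 0.000 0.000 1
0.328 -0.000 -0.004 -0.035 -0.037 0.000 0.000 1
0.357 -0.000 -0.007 -0.053 -0.055 0.000 0.000 1
0.386 -0.000 -0.011 -0.071 -0.074 0.000 0.000 1
0.414 -0.000 -0.014 -0.088 -0.092 0.000 0.000 1
0.443 -0.000 -0.019 -0.105 -0.110 0.000 0.000 1
0.472 -0.000 -0.024 -0.123 -0.129 0.000 0.000 1
0.501 -0.000 -0.029 -0.140 -0.147 0.000 0.000 1
0.53 -0.000 -0.035 -0.157 -0.166 0.000 0.000 1
```

View pics/w5.png

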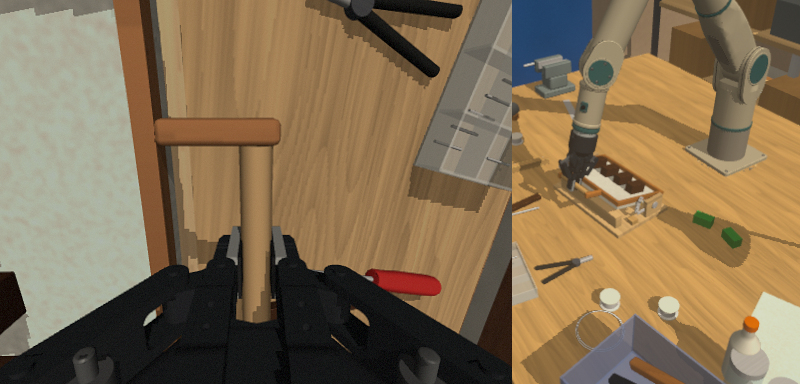

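The tray is up at about 0.27 rad, with the bar still centred in the pads and the blocks in the tray.

Call:
{"op": "move_arm", "data": {"rows": "0 -0.002 -0.018 -0.018 0 0 1;0 -0.004 -0.035 -0.037 0 0 1;0 -0.007 -0.053 -0.055 0 0 1;0 -0.011 -0.071 -0.074 0 0 1;0 -0.014 -0.088 -0.092 0 0 1;0 -0.019 -0.105 -0.11 0 0 1;0 -0.024 -0.123 -0.129 0 0 1;0 -0.029 -0.14 -0.147 0 0 1;0 -0.035 -0.157 -0.166 0 0 1;0 -0.035 -0.157 -0.166 0 0 1;0 -0.035 -0.157 -0.166 0 0 1"}}

```text
clock: 30.52
eef_pos: [580.8, -5.7, 171.8]
tool_rot: [2.768, -0.032, 1.704]
force: [-59.8, -5.5, -70.7]
width: 14.0
gripper_force: 61.8
```

```bash
python3 - <<'E'
from h import *
from scipy.optimize import brentq
s=read_state();go();print(np.pi-abs(s['tool_rot'][0]))
# tilt from TCP: distance geometry, TCP offset along tool z as at level
R=Ro.from_euler('xyz',s['tool_rot']).as_matrix();b=s['eef_pos']-R[:,2]*(67-63.1)
u=(b-[TP[0],TP[1],45])@[np.cos(TP[2]),np.sin(TP[2]),0];v=b[2]-45;print(np.arctan2(v,u)-np.arctan2(22,185),np.hypot(u,v),np.hypot(22,185))
c=shot('scene');cv2.imwrite('pics/w6.png',cv2.resize(c['img'][110:240,200:380],None,fx=4,fy=4,interpolation=cv2.INTER_CUBIC)[:,:,::-1])
E
```

```text
at [580.8  -5.7 171.8] [ 2.768 -0.032  1.704] w 14.0 t 30.5 F [-59.8  -5.5 -70.7]
0.3736710892914217
0.6558316659788765 186.48927515770492 186.30351580150065
```

View pics/w6.png

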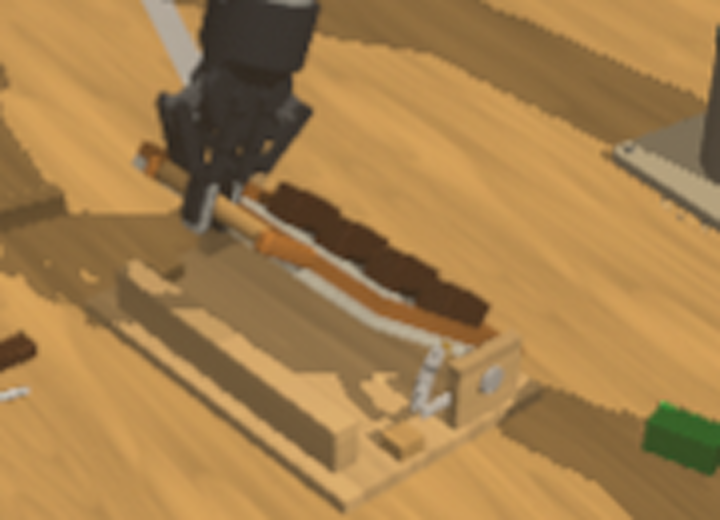

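The tray has gone past 30° to about 0.66 rad because the tool could not follow the turn, and the wrist force is high. I'll check which joint is at its limit.

```bash
python3 - <<'E'
from h import *
s=read_state();print(s['qpos'].round(3),s['qd'].round(3),s['force'].round(1),s['tau'].round(1))
E
```

```text
[-0.178  0.539  0.267  2.128 -1.086  0.254  1.185] [-0.001  0.008  0.002 -0.004  0.004  0.003  0.003] [-60.8  -7.7 -61.4] [ -4.4 -88.8   3.4 -69.1  -6.4  -9.8  -0. ]
```

Call:
{"op": "move_arm", "data": {"rows": "0 0 0 0.03 0 0 1;0 0 0 0.06 0 0 1;0 0 0 0.09 0 0 1;0 0 0 0.12 0 0 1"}}

```text
clock: 30.9
eef_pos: [578.3, -6.0, 174.0]
tool_rot: [2.971, -0.032, 1.699]
force: [-56.5, -4.7, -67.5]
width: 13.8
gripper_force: 58.7
```

```bash
cat >> h.py <<'E'
def tilt():
    s=read_state();R=Ro.from_euler('xyz',s['tool_rot']).as_matrix();b=s['eef_pos']-R[:,2]*3.9
    u=(b-[TP[0],TP[1],45])@[np.cos(TP[2]),np.sin(TP[2]),0];v=b[2]-45;print('tilt',(np.arctan2(v,u)-np.arctan2(22,185)).round(3),'r',np.hypot(u,v).round(1),'tool angle',(np.pi-abs(s['tool_rot'][0])).round(3),'q',s['qpos'].round(2),'F',s['force'].round(1))
E
python3 -c "
from h import *
tilt()"
```

```text
tilt 0.672 r 186.9 tool angle 0.171 q [-0.41  0.63  0.62  1.96 -0.77  0.62  0.84] F [-56.5  -4.7 -67.5]
```

```bash
cat >> h.py <<'E'
def arc2(th1,n,k=9.0):
    """rows from the present tilt to th1 at constant tool orientation, taking out the strain F/k"""
    s=read_state();R=Ro.from_euler('xyz',s['tool_rot']);p=s['eef_pos'];q=R.as_matrix()[:,2]*3.9
    u=(p-q-[TP[0],TP[1],45])@[np.cos(TP[2]),np.sin(TP[2]),0];th0=np.arctan2(p[2]-q[2]-45,u)-np.arctan2(22,185)
    cmd=p-s['force']/k
    for i,th in enumerate(np.linspace(th0,th1,n+1)[1:]):
        d=R.inv().apply(tr([*TP[:3],th],[185,0,22])[0]+q-cmd)/300
        f=min(1,(i+1)/3); print(th.round(3),' '.join('%.3f'%v for v in d))
E
python3 -c "
from h import *
arc2(.6,2);arc2(.53,4)"
```

```text
0.636 0.005 -0.014 0.041
0.6 0.004 -0.002 0.060
0.637 0.005 -0.014 0.041
0.601 0.004 -0.002 0.059
0.566 0.003 0.009 0.078
0.53 0.003 0.019 0.098
```

Call:
{"op": "move_arm", "data": {"rows": "0 -0.007 0.02 0 0 0 1;0.004 -0.014 0.041 0 0 0 1;0.004 -0.009 0.05 0 0 0 1;0.004 -0.002 0.06 0 0 0 1"}}

```text
clock: 31.23
eef_pos: [589.7, -4.6, 161.8]
tool_rot: [2.952, -0.03, 1.7]
force: [-54.5, -7.1, -41.3]
width: 13.9
gripper_force: 60.3
```

```bash
python3 -c "
from h import *
tilt();arc2(.53,4)
s=shot('scene');t=shot('top');W=np.zeros((520,800,3),np.uint8)
W[:,:504]=cv2.resize(s['img'][110:240,220:346],None,fx=4,fy=4,interpolation=cv2.INTER_CUBIC)
W[:384,512:]=t['img'][:,100:388];cv2.imwrite('pics/w7.png',W[:,:,::-1])"
```

```text
tilt 0.583 r 187.0 tool angle 0.19 q [-0.39  0.65  0.58  1.95 -0.81  0.58  0.87] F [-54.5  -7.1 -41.3]
0.57 0.004 -0.021 0.020
0.556 0.004 -0.017 0.027
0.543 0.004 -0.013 0.034
0.53 0.004 -0.010 0.042
```

View pics/w7.png

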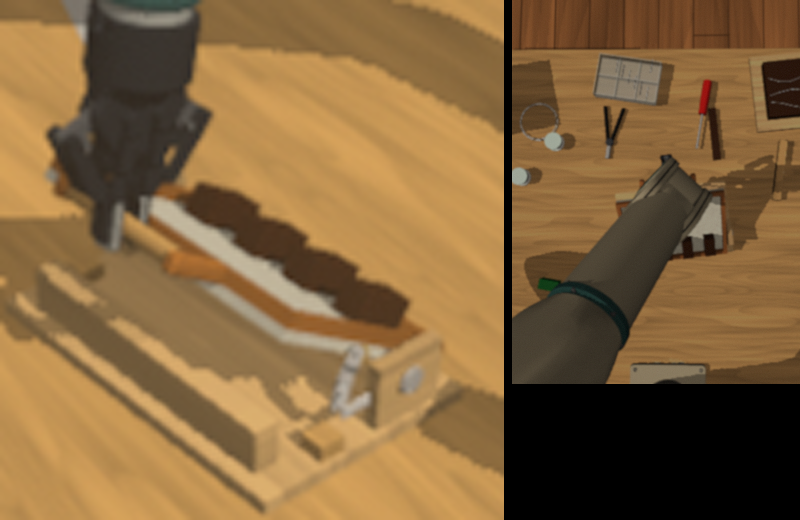

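The scene view shows all four blocks in a row against the fence, with the tray still a little over 30°. I'll ease down to 0.53 while relieving the radial strain.

```bash
python3 -c "
from h import *
arc2(.53,4,6.)"
```

```text
0.568 0.004 -0.031 0.029
0.555 0.004 -0.027 0.036
0.543 0.003 -0.024 0.043
0.53 0.003 -0.020 0.049
```

Call:
{"op": "move_arm", "data": {"rows": "0.001 -0.01 0.01 0 0 0 1;0.002 -0.02 0.02 0 0 0 1;0.004 -0.03 0.03 0 0 0 1;0.004 -0.027 0.036 0 0 0 1;0.004 -0.024 0.043 0 0 0 1;0.004 -0.022 0.046 0 0 0 1;0.004 -0.022 0.046 0 0 0 1"}}

```text
clock: 31.92
eef_pos: [596.6, -3.8, 153.0]
tool_rot: [2.931, -0.026, 1.7]
force: [-40.6, -4.6, -27.2]
width: 14.0
gripper_force: 60.5
```

```bash
python3 -c "
from h import *
tilt();arc2(.53,2,6.);arc2(.27,9,6.)"
```

```text
tilt 0.523 r 187.0 tool angle 0.211 q [-0.37  0.66  0.55  1.96 -0.85  0.53  0.9 ] F [-40.6  -4.6 -27.2]
0.526 0.005 -0.028 0.009
0.53 0.005 -0.029 0.007
0.495 0.005 -0.020 0.027
0.467 0.004 -0.014 0.043
0.439 0.004 -0.008 0.060
0.411 0.003 -0.002 0.076
0.382 0.003 0.003 0.093
0.354 0.002 0.008 0.109
0.326 0.002 0.012 0.126
0.298 0.001 0.016 0.143
0.27 0.001 0.020 0.161
```

Call:
{"op": "move_arm", "data": {"rows": "0.002 -0.01 0.003 0 0 0 1;0.004 -0.02 0.005 0 0 0 1;0.005 -0.028 0.007 0 0 0 1;0.005 -0.028 0.007 0 0 0 1;0.005 -0.028 0.007 0 0 0 1"}}

```text
clock: 32.33
eef_pos: [596.5, -3.8, 153.0]
tool_rot: [2.915, -0.022, 1.699]
force: [-28.9, -4.4, -23.5]
width: 13.8
gripper_force: 60.8
```

```bash
python3 -c "
from h import *
tilt();arc2(.25,10,5.)"
```

```text
tilt 0.523 r 186.8 tool angle 0.227 q [-0.36  0.66  0.54  1.98 -0.86  0.51  0.92] F [-28.9  -4.4 -23.5]
0.496 0.004 -0.017 0.027
0.468 0.004 -0.011 0.043
0.441 0.003 -0.005 0.059
0.414 0.003 -0.000 0.075
0.387 0.003 0.005 0.091
0.359 0.002 0.009 0.108
0.332 0.002 0.013 0.124
0.305 0.001 0.017 0.141
0.277 0.001 0.020 0.157
0.25 0.001 0.022 0.174
```

```bash
python3 -c "
from h import *
tilt();arc2(.28,9,2.)"
```

```text
tilt 0.523 r 186.8 tool angle 0.227 q [-0.36  0.66  0.54  1.98 -0.86  0.51  0.92] F [-28.9  -4.4 -23.5]
0.496 0.003 -0.051 0.043
0.469 0.003 -0.045 0.059
0.442 0.002 -0.039 0.075
0.415 0.002 -0.034 0.091
0.388 0.002 -0.029 0.107
0.361 0.001 -0.025 0.123
0.334 0.001 -0.021 0.139
0.307 0.000 -0.017 0.156
0.28 -0.000 -0.014 0.172
```

Call:
{"op": "move_arm", "data": {"rows": "0.001 -0.02 0.015 0 0 0 1;0.002 -0.035 0.03 0 0 0 1;0.003 -0.045 0.05 0 0 0 1;0.002 -0.042 0.063 0 0 0 1;0.002 -0.039 0.075 0 0 0 1;0.002 -0.034 0.091 0 0 0 1;0.002 -0.029 0.107 0 0 0 1;0.001 -0.025 0.123 0 0 0 1;0.001 -0.021 0.139 0 0 0 1;0 -0.018 0.15 0 0 0 1"}}

```text
clock: 33.17
eef_pos: [617.1, -1.5, 116.7]
tool_rot: [2.886, -0.018, 1.7]
force: [-13.0, 1.7, 1.8]
width: 13.9
gripper_force: 61.7
```

```bash
python3 -c "
from h import *
tilt();arc2(.05,10,2.)"
```

```text
tilt 0.299 r 186.3 tool angle 0.255 q [-0.3   0.71  0.43  1.97 -0.96  0.41  1.  ] F [-13.    1.7   1.8]
0.274 0.011 -0.017 0.007
0.249 0.011 -0.015 0.023
0.224 0.011 -0.014 0.038
0.199 0.010 -0.013 0.053
0.175 0.010 -0.012 0.069
0.15 0.010 -0.011 0.084
0.125 0.010 -0.011 0.100
0.1 0.009 -0.012 0.115
0.075 0.009 -0.013 0.131
0.05 0.009 -0.014 0.146
```

Call:
{"op": "move_arm", "data": {"rows": "0.005 -0.01 0.01 0.015 0 0 1;0.01 -0.015 0.023 0.03 0 0 1;0.01 -0.014 0.038 0.045 0 0 1;0.01 -0.013 0.053 0.06 0 0 1;0.01 -0.012 0.069 0.075 0 0 1;0.01 -0.011 0.084 0.09 0 0 1;0.01 -0.011 0.1 0.105 0 0 1;0.01 -0.012 0.115 0.12 0 0 1;0.01 -0.013 0.131 0.135 0 0 1;0.01 -0.014 0.146 0.15 0 0 1;0.01 -0.014 0.146 0.15 0 0 1"}}

```text
clock: 34.08
eef_pos: [628.8, -0.1, 75.6]
tool_rot: [3.116, -0.011, 1.698]
force: [-2.7, -1.3, -1.0]
width: 14.2
gripper_force: 61.1
```

```bash
python3 -c "
from h import *
go();tilt();arc2(-.01,6,4.)"
```

```text
at [ 6.288e+02 -1.000e-01  7.560e+01] [ 3.116 -0.011  1.698] w 14.2 t 34.1 F [-2.7 -1.3 -1. ]
tilt 0.068 r 186.2 tool angle 0.026 q [-0.39  0.9   0.61  1.74 -0.76  0.73  0.76] F [-2.7 -1.3 -1. ]
0.055 0.005 -0.001 0.009
0.042 0.005 0.001 0.017
0.029 0.005 0.002 0.025
0.016 0.004 0.002 0.033
0.003 0.004 0.003 0.041
-0.01 0.004 0.004 0.049
```

Call:
{"op": "move_arm", "data": {"rows": "0 0 0.009 0 0 0 1;0 0.001 0.017 0 0 0 1;0 0.002 0.025 0 0 0 1;0 0.002 0.033 0 0 0 1;0 0.003 0.041 0 0 0 1;0 0.003 0.046 0 0 0 1;0 0.003 0.05 0 0 0 1;0 0.003 0.05 0 0 0 1"}}

```text
clock: 34.75
eef_pos: [630.5, 0.0, 64.2]
tool_rot: [3.112, -0.013, 1.697]
force: [-11.1, 0.7, 19.9]
width: 13.1
gripper_force: 64.4
```

Call:
{"op": "move_arm", "data": {"rows": "0 0 0.003 0 0 0 1;0 0 0.006 0 0 0 1;0 0 0.006 0 0 0 1"}}

```text
clock: 35.0
eef_pos: [630.5, 0.1, 64.1]
tool_rot: [3.111, -0.014, 1.697]
force: [-13.5, 0.4, 32.2]
width: 13.8
gripper_force: 65.7
```

Call:
{"op": "move_arm", "data": {"rows": "0 0 0 0 0 0 -0.4;0 0 0 0 0 0 -0.4;0 0 0 0 0 0 -0.4;0 0 0 0 0 0 -0.4;0 0 0 0 0 0 -0.4;0 0 -0.1 0 0 0 -0.4;0 0 -0.22 0 0 0 -0.4;0 0 -0.35 0 0 0 -0.4;0 0 -0.35 0 0 0 -0.4"}}

```text
clock: 35.75
eef_pos: [633.2, -3.0, 172.2]
tool_rot: [3.097, -0.008, 1.696]
force: [2.3, -0.7, 1.1]
width: 59.7
gripper_force: 0.0
```

```bash
python3 - <<'E'
from h import *
go((560,30,280,1.69))
E
```

```text
at [633.2  -3.  172.2] [ 3.097 -0.008  1.696] w 59.7 t 35.8 F [ 2.3 -0.7  1.1]
[0.1425, -0.2123, -0.365, 0.0285, -0.0053, 0.0037] rows>= 4
```

Call:
{"op": "move_arm", "data": {"rows": "0 -0.212 -0.365 0.028 -0.005 0 -0.4;0 -0.212 -0.365 0.028 -0.005 0 -0.4;0 -0.212 -0.365 0.028 -0.005 0 -0.4;0 -0.212 -0.365 0.028 -0.005 0 -0.4;0 -0.212 -0.365 0.028 -0.005 0 -0.4"}}

```text
clock: 36.17
eef_pos: [563.1, -11.2, 274.6]
tool_rot: [-3.136, -0.004, 1.696]
force: [1.5, -0.1, -1.4]
width: 59.8
gripper_force: 0.0
```

```bash
python3 - <<'E'
from h import *
g=shot('wrist');s=shot('scene')
W=np.zeros((384,800,3),np.uint8);W[:,:512]=g['img'];W[:,512:]=cv2.resize(s['img'][130:258,220:316],None,fx=3,fy=3)[:, :288]
cv2.imwrite('pics/w8.png',W[:,:,::-1])
P=[[x-40,y+125,26] for x,y in [(-10,10),(180,10),(180,-260),(-10,-260)]]
print(proj(g,tr(TP,P)).round())
def totray(w): 
    d=w-np.array([TP[0],TP[1],45]);R=Ro.from_euler('z',TP[2]).as_matrix();return d@R+[40,-125,-14]
for c,a,r in blobs(brown(g['img']),400,9000):
    M=cv2.moments(c);uv=(M['m10']/M['m00'],M['m01']/M['m00']);print(np.round(uv),a,totray(onz(g,[uv],73)).round(1))
go()
E
```

```text
[[109.  49.]
 [278.  50.]
 [273. 262.]
 [139. 261.]]
[390. 368.] 535.0 [[ 370. -448.   14.]]
[372. 347.] 783.0 [[ 337.2 -406.9   14. ]]
[370. 246.] 823.0 [[ 313.5 -233.6   14. ]]
[150. 161.] 4499.0 [[  21.6 -116.7   14. ]]
at [562.7  -9.9 271.8] [-3.131 -0.004  1.697] w 59.9 t 36.3 F [-0.1  0.5 -0.8]
```

View pics/w8.png

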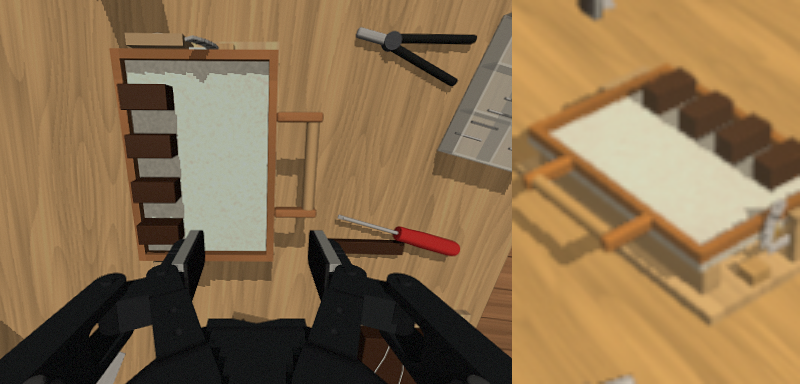

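The wrist view shows all four blocks square against the fence at v≈97, 146, 190 and 231, with the tray level. Next I nudge them with closed fingers from the −y side.

```bash
python3 - <<'E'
from h import *
print(tw(27,-252,31,0),tw(27,-225,31,0))
go((480,-70,220,.9),tw(27,-254,100,0),tw(27,-254,32,0),tw(27,-215,32,0))
E
```

```text
(np.float64(449.3), np.float64(-148.1), np.float64(90.0), 0.121) (np.float64(446.1), np.float64(-121.3), np.float64(90.0), 0.121)
at [562.7  -9.9 271.8] [-3.131 -0.004  1.697] w 59.9 t 36.3 F [-0.1  0.5 -0.8]
[-0.1646, -0.2968, 0.1781, -0.0076, 0.0001, 0.5077] rows>= 7
[-0.2721, 0.0866, 0.2033, 0.0, -0.0, 0.4959] rows>= 7
[0.0, -0.0, 0.2267, 0.0, 0.0, 0.0] rows>= 2
[0.0, -0.1299, -0.0, 0.0, 0.0, 0.0] rows>= 1
```

Call:
{"op": "move_arm", "data": {"rows": "-0.165 -0.297 0.178 -0.008 0 0.508 0.5;-0.165 -0.297 0.178 -0.008 0 0.508 1;-0.165 -0.297 0.178 -0.008 0 0.508 1;-0.165 -0.297 0.178 -0.008 0 0.508 1;-0.165 -0.297 0.178 -0.008 0 0.508 1;-0.165 -0.297 0.178 -0.008 0 0.508 1;-0.165 -0.297 0.178 -0.008 0 0.508 1;-0.165 -0.297 0.178 -0.008 0 0.508 1;-0.165 -0.297 0.178 -0.008 0 0.508 1"}}

```text
clock: 37.02
eef_pos: [479.6, -70.7, 218.6]
tool_rot: [3.142, 0.003, 0.901]
force: [0.6, -0.2, 0.0]
width: -0.1
gripper_force: 0.0
```

Call:
{"op": "move_arm", "data": {"rows": "-0.27 0.087 0.15 0 0 0.496 1;-0.27 0.087 0.15 0 0 0.496 1;-0.27 0.087 0.15 0 0 0.496 1;-0.27 0.087 0.15 0 0 0.496 1;-0.27 0.087 0.15 0 0 0.496 1;-0.27 0.087 0.15 0 0 0.496 1;-0.27 0.087 0.15 0 0 0.496 1;-0.27 0.087 0.15 0 0 0.496 1;-0.27 0.087 0.15 0 0 0.496 1"}}

```text
clock: 37.77
eef_pos: [449.7, -150.5, 174.7]
tool_rot: [3.14, -0.0, 0.123]
force: [0.7, 0.5, 0.7]
width: 0.2
gripper_force: 0.0
```

```bash
python3 - <<'E'
from h import *
go(tw(27,-254,32,0),tw(27,-215,32,0))
E
```

```text
at [ 449.7 -150.5  174.7] [ 3.14  -0.     0.123] w 0.2 t 37.8 F [0.7 0.5 0.7]
[-0.0003, -0.0017, 0.2819, 0.0007, -0.0, 0.0015] rows>= 3
[0.0, -0.1299, -0.0, 0.0, 0.0, 0.0] rows>= 1
```

Call:
{"op": "move_arm", "data": {"rows": "0 -0.002 0.1 0 0 0 1;0 -0.002 0.2 0 0 0 1;0 -0.002 0.26 0 0 0 1;0 -0.002 0.28 0 0 0 1;0 -0.002 0.28 0 0 0 1"}}

```text
clock: 38.18
eef_pos: [449.2, -149.4, 90.0]
tool_rot: [-3.14, 0.0, 0.122]
force: [-0.3, -0.8, 0.3]
width: -0.1
gripper_force: 0.0
```

Call:
{"op": "move_arm", "data": {"rows": "0 -0.02 0 0 0 0 1;0 -0.035 0 0 0 0 1;0 -0.05 0 0 0 0 1;0 -0.065 0 0 0 0 1;0 -0.08 0 0 0 0 1;0 -0.095 0 0 0 0 1;0 -0.11 0 0 0 0 1;0 -0.12 0 0 0 0 1;0 -0.128 0 0 0 0 1;0 -0.128 0 0 0 0 1"}}

```text
clock: 39.02
eef_pos: [445.0, -111.3, 90.9]
tool_rot: [3.141, -0.001, 0.12]
force: [0.1, 0.3, -0.2]
width: -0.1
gripper_force: 0.0
```

```bash
cat >> h.py <<'E'
def totray(w):
    d=w-np.array([TP[0],TP[1],45]);R=Ro.from_euler('z',TP[2]).as_matrix();return d@R+[40,-125,-14]
E
python3 - <<'E'
from h import *
g=shot('wrist');t=shot('top')
W=np.zeros((480,800,3),np.uint8);W[:384,:512]=g['img'];W[:,512:]=cv2.resize(t['img'][160:280,200:272],None,fx=4,fy=4)
cv2.imwrite('pics/w9.png',W[:,:,::-1])
print(totray(read_state()['eef_pos']))
go(tw(27,-215,21,0))
E
```

```text
[  27.13010388 -215.49833868   31.89610842]
at [ 445.  -111.9   90.9] [ 3.141e+00 -1.000e-03  1.200e-01] w 0.2 t 39.1 F [-0.3 -0.4 -0.8]
[-0.0003, -0.0017, 0.0393, 0.0006, -0.0003, -0.0009] rows>= 1
```

View pics/w9.png

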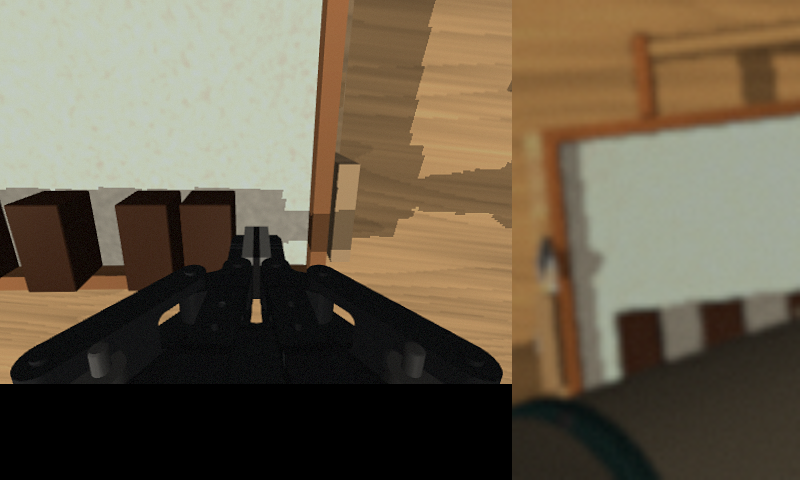

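The last block has been pushed squarely up to its neighbour. Now lower and push the whole train.

Call:
{"op": "move_arm", "data": {"rows": "0 0 0.01 0 0 0 1;0 0 0.02 0 0 0 1;0 0 0.03 0 0 0 1;0 0 0.037 0 0 0 1;0 0 0.037 0 0 0 1"}}

```text
clock: 39.53
eef_pos: [444.9, -112.0, 79.4]
tool_rot: [3.141, -0.0, 0.119]
force: [-0.0, 0.6, 0.3]
width: -0.4
gripper_force: 0.0
```

Call:
{"op": "move_arm", "data": {"rows": "0 -0.01 0 0 0 0 1;0 -0.02 0 0 0 0 1;0 -0.033 0 0 0 0 1;0 -0.046 0 0 0 0 1;0 -0.06 0 0 0 0 1;0 -0.073 0 0 0 0 1;0 -0.086 0 0 0 0 1;0 -0.1 0 0 0 0 1;0 -0.113 0 0 0 0 1;0 -0.126 0 0 0 0 1;0 -0.14 0 0 0 0 1;0 -0.15 0 0 0 0 1"}}

```text
clock: 40.53
eef_pos: [439.7, -66.7, 79.8]
tool_rot: [3.141, -0.001, 0.12]
force: [-0.3, -0.2, 0.3]
width: 0.0
gripper_force: 0.2
```

Call:
{"op": "move_arm", "data": {"rows": "0 -0.01 0 0 0 0 1;0 -0.02 0 0 0 0 1;0 -0.033 0 0 0 0 1;0 -0.046 0 0 0 0 1;0 -0.06 0 0 0 0 1;0 -0.073 0 0 0 0 1;0 -0.086 0 0 0 0 1;0 -0.1 0 0 0 0 1;0 -0.113 0 0 0 0 1;0 -0.12 0 0 0 0 1;0 -0.127 0 0 0 0 1;0 -0.127 0 0 0 0 1"}}

```text
clock: 41.53
eef_pos: [435.1, -28.9, 79.7]
tool_rot: [3.141, -0.001, 0.12]
force: [-0.1, -0.6, 0.2]
width: -0.1
gripper_force: 0.0
```

```bash
python3 - <<'E'
from h import *
g=shot('wrist');cv2.imwrite('pics/w10.png',g['img'][:,:,::-1])
print(totray(read_state()['eef_pos']));go()
for y in (-112,-84): print(proj(g,[tw(54,y,28)[:3]]),proj(g,[tw(54,y,0)[:3]]))
print(proj(g,[tw(54,0,12)[:3]]))
E
```

```text
[  27.33471454 -132.11537574   20.72483374]
at [435.2 -29.1  79.7] [ 3.141e+00 -1.000e-03  1.200e-01] w 0.1 t 41.6 F [ 0.6  0.3 -0.9]
[[215.7136669 212.4059448]] [[222.55372583 195.09741324]]
[[158.28961971 212.61655115]] [[175.03859862 195.23363789]]
[[ 11.09230418 202.31215829]]
```

View pics/w10.png

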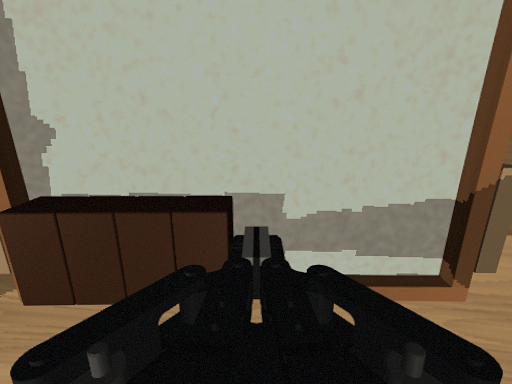

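The row is tight, with its right edge at u=233 against a final 216, so there are about 8 mm still to go.

Call:
{"op": "move_arm", "data": {"rows": "0 -0.006 0 0 0 0 1;0 -0.012 0 0 0 0 1;0 -0.018 0 0 0 0 1;0 -0.024 0 0 0 0 1;0 -0.027 0 0 0 0 1;0 -0.027 0 0 0 0 1"}}

```text
clock: 42.08
eef_pos: [434.5, -21.7, 79.8]
tool_rot: [3.14, -0.001, 0.119]
force: [-0.1, -0.9, 0.2]
width: 0.2
gripper_force: 0.8
```

Call:
{"op": "move_arm", "data": {"rows": "0 -0.003 0 0 0 0 1;0 -0.006 0 0 0 0 1;0 -0.006 0 0 0 0 1"}}

```text
clock: 42.33
eef_pos: [434.5, -21.6, 80.0]
tool_rot: [3.137, -0.002, 0.118]
force: [0.4, -5.9, 0.7]
width: -0.2
gripper_force: 2.8
```

The row is tight against the end wall with a 6 N contact. Now I back off and go to the caul.

Call:
{"op": "move_arm", "data": {"rows": "0 0.02 0 0 0 0 1;0 0.04 0 0 0 0 1;0 0.04 -0.12 0 0 0 1;0 0.04 -0.25 0 0 0 -0.4;0 0.04 -0.35 0 0 0 -0.4;0 0.04 -0.35 0 0 0 -0.4"}}

```text
clock: 42.83
eef_pos: [437.7, -32.5, 188.8]
tool_rot: [3.14, -0.008, 0.119]
force: [1.5, -0.0, -0.3]
width: 35.6
gripper_force: 0.0
```

```bash
python3 - <<'E'
from h import *
go((540,-190,185,0),(630,-315,180,-.12))
E
```

```text
at [437.7 -32.5 188.8] [ 3.14  -0.008  0.119] w 35.6 t 42.8 F [ 1.5 -0.  -0.3]
[0.2759, 0.5619, 0.0186, 0.0007, -0.0049, 0.0759] rows>= 5
[0.3, 0.4167, 0.0167, 0.0, -0.0, 0.0764] rows>= 4
```

Call:
{"op": "move_arm", "data": {"rows": "0.276 0.562 0 0 0 0.076 -0.4;0.276 0.562 0 0 0 0.076 -0.4;0.276 0.562 0 0 0 0.076 -0.4;0.276 0.562 0 0 0 0.076 -0.4;0.276 0.562 0 0 0 0.076 -0.4;0.276 0.562 0 0 0 0.076 -0.4"}}

```text
clock: 43.33
eef_pos: [539.1, -194.5, 184.9]
tool_rot: [3.137, -0.003, -0.004]
force: [0.9, -0.3, -0.0]
width: 59.9
gripper_force: 0.0
```

Call:
{"op": "move_arm", "data": {"rows": "0.3 0.417 0 0 0 0.076 -0.4;0.3 0.417 0 0 0 0.076 -0.4;0.3 0.417 0 0 0 0.076 -0.4;0.3 0.417 0 0 0 0.076 -0.4;0.3 0.417 0 0 0 0.076 -0.4;0.3 0.417 0 0 0 0.076 -0.4"}}

```text
clock: 43.83
eef_pos: [626.7, -314.7, 183.9]
tool_rot: [-3.141, 0.001, -0.121]
force: [0.9, 0.7, -0.0]
width: 59.7
gripper_force: 0.0
```

```bash
python3 - <<'E'
from h import *
g=shot('wrist');t=shot('top')
W=np.zeros((384,800,3),np.uint8);W[:,:512]=g['img'];W[:,512:]=t['img'][:,100:388]
cv2.imwrite('pics/w11.png',W[:,:,::-1]);np.save('w11.npy',g['extrinsics']);go()
print(proj(g,[[553,-305,11],[721,-325,11]]))
E
```

```text
at [ 626.9 -312.2  184.2] [-3.14e+00  1.00e-03 -1.19e-01] w 59.5 t 43.9 F [-0.5  0.6 -0.1]
[[255.65369871 234.94538838]
 [255.09074383  90.40213228]]
```

View pics/w11.png

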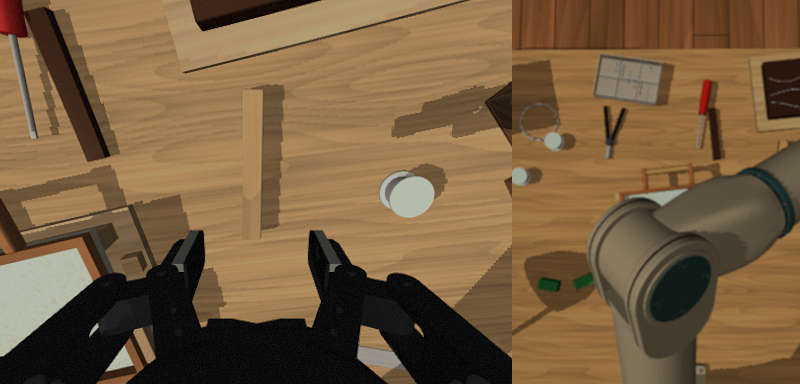

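The caul lies straight between the jaws, from (252,89) to (252,238) in the wrist view.

```bash
python3 - <<'E'
from h import *
g=shot('wrist')
e=onz(g,[(253,89),(252,238)],[11][0]).round(1);print(e);c=e.mean(0);print(c)
go((c[0],c[1],19,-.12),(c[0],c[1],165,-.12),(580,-180,165,.8),tw(92,-90,104,np.pi/2),tw(92,-90,22,np.pi/2))
E
```

```text
[[ 722.9 -320.1   11. ]
 [ 549.4 -297.3   11. ]]
[ 636.15 -308.7    11.  ]
at [ 627.1 -311.9  184.6] [-3.14   0.    -0.119] w 59.5 t 44.0 F [ 0.4 -0.4  0. ]
[0.0288, -0.0131, 0.555, -0.0012, 0.0003, 0.0009] rows>= 5
[0.0, 0.0, -0.4867, 0.0, 0.0, 0.0] rows>= 4
[-0.2372, -0.4035, -0.0, 0.0, 0.0, -0.5857] rows>= 8
[0.2804, -0.6706, 0.0067, 0.0, 0.0, -0.5677] rows>= 8
[0.0, -0.0, 0.2733, 0.0, 0.0, 0.0] rows>= 2
```

Call:
{"op": "move_arm", "data": {"rows": "0.029 -0.013 0.12 0 0 0 -0.4;0.029 -0.013 0.24 0 0 0 -0.4;0.029 -0.013 0.36 0 0 0 -0.4;0.029 -0.013 0.46 0 0 0 -0.4;0.029 -0.013 0.53 0 0 0 -0.4;0.029 -0.013 0.557 0 0 0 -0.4;0.029 -0.013 0.557 0 0 0 0;0.029 -0.013 0.557 0 0 0 1;0.029 -0.013 0.557 0 0 0 1;0.029 -0.013 0.557 0 0 0 1;0.029 -0.013 0.557 0 0 0 1;0.029 -0.013 0.557 0 0 0 1"}}

```text
clock: 44.98
eef_pos: [638.2, -312.2, 20.7]
tool_rot: [3.14, -0.004, -0.119]
force: [-0.1, 2.1, 7.1]
width: 20.2
gripper_force: 62.4
```

Call:
{"op": "move_arm", "data": {"rows": "0 0 -0.1 0 0 0 1;0 0 -0.2 0 0 0 1;0 0 -0.3 0 0 0 1;0 0 -0.4 0 0 0 1;0 0 -0.5 0 0 0 1;0 0 -0.5 0 0 0 1"}}

```text
clock: 45.48
eef_pos: [639.3, -314.2, 176.1]
tool_rot: [3.135, -0.011, -0.119]
force: [1.1, -1.2, 0.9]
width: 20.3
gripper_force: 61.4
```

```bash
python3 - <<'E'
from h import *
go((580,-180,170,.8),tw(92,-90,109,np.pi/2),tw(92,-90,22,np.pi/2))
E
```

```text
at [ 639.3 -314.2  176.1] [ 3.135 -0.011 -0.119] w 20.3 t 45.5 F [ 1.1 -1.2  0.9]
[-0.2496, -0.4208, 0.0178, 0.007, -0.0048, -0.5851] rows>= 8
[0.2804, -0.6706, 0.0067, 0.0, 0.0, -0.5677] rows>= 8
[0.0, -0.0, 0.29, 0.0, 0.0, 0.0] rows>= 3
```

Call:
{"op": "move_arm", "data": {"rows": "-0.25 -0.421 0 0 0 -0.585 1;-0.25 -0.421 0 0 0 -0.585 1;-0.25 -0.421 0 0 0 -0.585 1;-0.25 -0.421 0 0 0 -0.585 1;-0.25 -0.421 0 0 0 -0.585 1;-0.25 -0.421 0 0 0 -0.585 1;-0.25 -0.421 0 0 0 -0.585 1;-0.25 -0.421 0 0 0 -0.585 1;-0.25 -0.421 0 0 0 -0.585 1"}}

```text
clock: 46.23
eef_pos: [577.4, -176.9, 168.5]
tool_rot: [3.14, -0.001, 0.8]
force: [0.1, -0.4, -0.1]
width: 20.5
gripper_force: 61.4
```

Call:
{"op": "move_arm", "data": {"rows": "0.28 -0.67 0 0 0 -0.568 1;0.28 -0.67 0 0 0 -0.568 1;0.28 -0.67 0 0 0 -0.568 1;0.28 -0.67 0 0 0 -0.568 1;0.28 -0.67 0 0 0 -0.568 1;0.28 -0.67 0 0 0 -0.568 1;0.28 -0.67 0 0 0 -0.568 1;0.28 -0.67 0 0 0 -0.568 1;0.28 -0.67 0 0 0 -0.568 1;0.28 -0.67 0 0 0 -0.568 1"}}

```text
clock: 47.07
eef_pos: [492.1, 22.4, 167.8]
tool_rot: [3.14, 0.002, 1.687]
force: [0.3, -0.9, -0.3]
width: 20.5
gripper_force: 61.4
```

```bash
python3 - <<'E'
from h import *
g=shot('wrist');cv2.imwrite('pics/w12.png',g['img'][:,:,::-1])
print(totray(read_state()['eef_pos']));go(tw(92,-90,22.5,np.pi/2))
E
```

```text
[ 90.05782706 -87.91706623 108.71696696]
at [492.1  22.4 167.7] [3.141e+00 2.000e-03 1.687e+00] w 20.3 t 47.1 F [-0.2 -0.1 -1.8]
[-0.0065, 0.0062, 0.2904, 0.0006, 0.0011, -0.003] rows>= 3
```

View pics/w12.png

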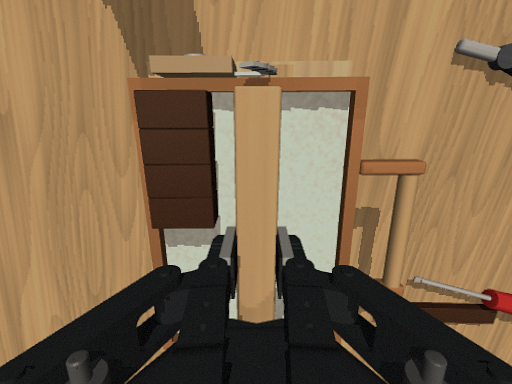

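The row sits tight in its corner. The held caul points along the tray, with its end at (257,87); I'll work out that end's y before lowering.

```bash
python3 - <<'E'
from h import *
g=shot('wrist');print(totray(onz(g,[(237,87),(279,87)],59+108.7-20.7+22)).round(1))
E
```

```text
[[ 82.5  -3.9 110. ]
 [101.3  -4.  110. ]]
```

Call:
{"op": "move_arm", "data": {"rows": "-0.006 0.006 0.1 0 0 0 1;-0.006 0.006 0.18 0 0 0 1;-0.006 0.006 0.24 0 0 0 1;-0.006 0.006 0.275 0 0 0 1;-0.006 0.006 0.288 0 0 0 1;-0.006 0.006 0.288 0 0 0 1;-0.006 0.006 0.288 0 0 0 0.4;-0.006 0.006 0.288 0 0 0 0.15;-0.006 0.006 0.288 0 0 0 0.15;-0.006 0.006 0.288 0 0 0 0.15;-0.006 0.006 0.288 0 0 0 0.15"}}

```text
clock: 48.08
eef_pos: [494.3, 21.9, 81.8]
tool_rot: [3.14, 0.001, 1.692]
force: [0.4, -0.5, 0.4]
width: 36.5
gripper_force: 0.0
```

Call:
{"op": "move_arm", "data": {"rows": "0 0 -0.07 0 0 0 0.15;0 0 -0.14 0 0 0 0.15;0 0 -0.2 0 0 0 0.15;0 0 -0.2 0 0 0 0.6"}}

```text
clock: 48.42
eef_pos: [495.9, 21.7, 144.2]
tool_rot: [3.135, 0.001, 1.692]
force: [0.5, 0.2, -0.8]
width: 25.6
gripper_force: 0.0
```

```bash
python3 - <<'E'
from h import *
print(totray(read_state()['eef_pos']))
go(tw(125,-90,80,np.pi/2),tw(125,-90,20,np.pi/2),tw(98,-90,20,np.pi/2))
E
```

```text
[ 93.72643281 -89.03251607  85.184885  ]
at [495.9  21.7 144.2] [3.135e+00 1.000e-03 1.692e+00] w 25.6 t 48.4 F [ 0.5  0.2 -0.8]
[-0.0032, 0.1043, 0.021, 0.0041, 0.0009, -0.0] rows>= 1
[0.0, -0.0, 0.2, 0.0, 0.0, 0.0] rows>= 2
[-0.0001, -0.09, -0.0, 0.0, 0.0, 0.0] rows>= 1
```

Call:
{"op": "move_arm", "data": {"rows": "0 0.104 0 0 0 0 1;0 0.104 0 0 0 0 1;0 0.104 0 0 0 0 1;0 0.104 0.1 0 0 0 1;0 0.104 0.18 0 0 0 1;0 0.104 0.22 0 0 0 1;0 0.104 0.22 0 0 0 1"}}

```text
clock: 49.0
eef_pos: [522.8, 25.3, 73.9]
tool_rot: [-3.138, 0.0, 1.691]
force: [-0.2, -0.5, 0.7]
width: -0.6
gripper_force: 0.0
```

Call:
{"op": "move_arm", "data": {"rows": "0 -0.01 0 0 0 0 1;0 -0.02 0 0 0 0 1;0 -0.03 0 0 0 0 1;0 -0.04 0 0 0 0 1;0 -0.05 0 0 0 0 1;0 -0.06 0 0 0 0 1;0 -0.07 0 0 0 0 1;0 -0.08 0 0 0 0 1;0 -0.09 0 0 0 0 1;0 -0.1 0 0 0 0 1;0 -0.11 0 0 0 0 1;0 -0.11 0 0 0 0 1"}}

```text
clock: 50.0
eef_pos: [491.7, 21.4, 75.3]
tool_rot: [3.141, 0.001, 1.692]
force: [0.9, -0.1, 0.3]
width: -0.1
gripper_force: 0.0
```

```bash
python3 - <<'E'
from h import *
print(totray(read_state()['eef_pos']));go()
g=shot('wrist');cv2.imwrite('pics/w13.png',g['img'][:,:,::-1])
E
```

```text
[ 89.50028674 -88.81754344  16.31026497]
at [491.7  21.4  75.3] [3.141e+00 1.000e-03 1.692e+00] w -0.1 t 50.0 F [ 0.9 -0.1  0.3]
```

View pics/w13.png

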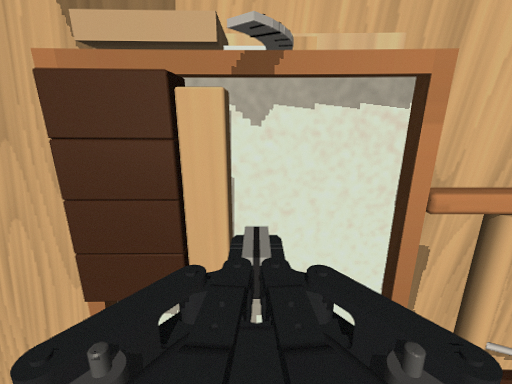

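The caul is straight and almost touching the blocks, so I push gently until it seats.

Call:
{"op": "move_arm", "data": {"rows": "0 -0.003 0 0 0 0 1;0 -0.006 0 0 0 0 1;0 -0.009 0 0 0 0 1;0 -0.009 0 0 0 0 1"}}

```text
clock: 50.38
eef_pos: [491.3, 21.3, 75.6]
tool_rot: [3.137, 0.002, 1.692]
force: [4.9, 1.5, -1.5]
width: 0.2
gripper_force: 2.5
```

Call:
{"op": "move_arm", "data": {"rows": "0 -0.003 0 0 0 0 1;0 -0.004 0 0 0 0 1;0 -0.004 0 0 0 0 1"}}

```text
clock: 50.63
eef_pos: [491.3, 21.3, 75.9]
tool_rot: [3.135, 0.002, 1.692]
force: [6.1, 2.3, 0.3]
width: -0.2
gripper_force: 3.4
```

Call:
{"op": "move_arm", "data": {"rows": "0 0.02 0 0 0 0 1;0 0.05 0 0 0 0 1;0 0.05 -0.12 0 0 0 1;0 0.05 -0.25 0 0 0 1;0 0.05 -0.4 0 0 0 1;0 0.08 -0.55 0 0 0 0;0 0.12 -0.65 0 0 0 -1;0 0.12 -0.65 0 0 0 -1;0 0.12 -0.65 0 0 0 -1"}}

```text
clock: 51.38
eef_pos: [524.9, 25.7, 272.1]
tool_rot: [3.138, 0.001, 1.692]
force: [-0.5, -0.0, -0.6]
width: 48.2
gripper_force: 0.0
```

```bash
python3 - <<'E'
from h import *
go()
g=shot('wrist');s=shot('scene')
W=np.zeros((384,800,3),np.uint8);W[:,:512]=g['img'];W[:,512:]=cv2.resize(s['img'][130:258,230:326],None,fx=3,fy=3)
cv2.imwrite('pics/w14.png',W[:,:,::-1])
E
```

```text
at [524.9  25.7 272.1] [3.138e+00 1.000e-03 1.692e+00] w 48.2 t 51.4 F [-0.5 -0.  -0.6]
```

View pics/w14.png

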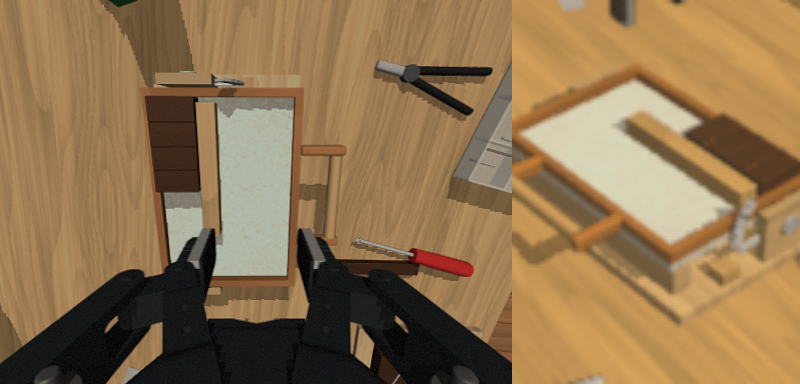

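The four blocks are in a tight row in the quadrant corner, the caul lies flush behind them, and the tray is level with nothing held. I'm handing the job in.

```bash
python3 -c "
from cell import *
print(finish_job())"
```

```text
the job is handed in; nothing more can be done
None
```

I handed the job in at about 51 s with all four blocks in a tight row against the fence and end wall, the caul flush behind them, and the tray level and released; the raise overshot 30° to about 0.67 rad (38°) with roughly 90 N at the wrist (limit 120 N) before I eased it back to 0.523 rad (30°), held it there and lowered it.

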